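Mix the specimen cups under the clamp bar

TASK

Mix the specimens before testing: stand every specimen cup upright on a printed circle of the white bench mixer's deck, then lay the clamp bar over their lids so that it seats fully in the slots of both end brackets. Hold the mixer's green pulse button fully down for a full three seconds (a little longer does no harm) and let it come up again; never press it unless the bar is in place. Then lift the bar off and lay it flat, handle up, on the bare worktop, stand all the cups upright on the floor of the mint-green tray, and leave the timer and the calculator where they are.

Things in the scene. Friction and masses are not known exactly. Their poses are not given: they have to be found in the camera images.
- cup_a: squat specimen cup with a ribbed orange screw lid, closed, 72 mm tall, body 58 mm across, lid 64 mm across from 60 to 72 mm up, 0.06 to 0.11 kg; 2 or 3 of the four cups are present, all with the same job. Origin: centre of its underside, z up. Round: grip the lid from above in any direction, tool point about 62 mm above the underside
- cup_b: squat specimen cup with a ribbed white screw lid, closed, 72 mm tall, body 58 mm across, lid 64 mm across from 60 to 72 mm up, 0.06 to 0.11 kg; 2 or 3 of the four cups are present, all with the same job. Origin: centre of its underside, z up. Round: grip the lid from above in any direction, tool point about 62 mm above the underside
- cup_c: squat specimen cup with a ribbed blue screw lid, closed, 72 mm tall, body 58 mm across, lid 64 mm across from 60 to 72 mm up, 0.06 to 0.11 kg; 2 or 3 of the four cups are present, all with the same job. Origin: centre of its underside, z up. Round: grip the lid from above in any direction, tool point about 62 mm above the underside
- cup_d: squat specimen cup with a ribbed orange screw lid, closed, 72 mm tall, body 58 mm across, lid 64 mm across from 60 to 72 mm up, 0.06 to 0.11 kg; 2 or 3 of the four cups are present, all with the same job. Origin: centre of its underside, z up. Round: grip the lid from above in any direction, tool point about 62 mm above the underside
- mixer: white bench mixer, fixed, 310 mm along its y, from -141 to +88 mm along its x. Origin on the worktop under the deck's centre; x points to its back, z up. Deck top (black rubber mat 146 mm along x, 262 mm along y) at z = 75 mm; the deck does not move. An end bracket stands at each end of the deck. The control ledge in front (x -141 to -76 mm, 39 mm high) carries the green button
- mixer_spot_r (a point): centre of the right-hand of three white printed circles (70 mm across) on the mixer deck's mat, at deck height, y = -80 mm of the mixer. One cup fits on each; they are 80 mm apart, so grip a cup beside another across the row (fingers closing along the mixer's x), not along it
- mixer_spot_m (a point): centre of the middle of three white printed circles (70 mm across) on the mixer deck's mat, at deck height, y = 0 of the mixer. One cup fits on each; they are 80 mm apart, so grip a cup beside another across the row (fingers closing along the mixer's x), not along it
- mixer_spot_l (a point): centre of the left-hand of three white printed circles (70 mm across) on the mixer deck's mat, at deck height, y = +80 mm of the mixer. One cup fits on each; they are 80 mm apart, so grip a cup beside another across the row (fingers closing along the mixer's x), not along it
- slot_r (a point): centre of the slot floor in the right-hand end bracket, at x = 0, y = -140 mm, z = 151 mm of the mixer. Aluminium bracket, 12 mm thick along y, 62 mm wide along x; the open-topped slot is 46 mm wide along x, its cheeks flare at the top and end 26 mm above the slot floor
- slot_l (a point): centre of the slot floor in the left-hand end bracket, at x = 0, y = +140 mm, z = 151 mm of the mixer. Aluminium bracket, 12 mm thick along y, 62 mm wide along x; the open-topped slot is 46 mm wide along x, its cheeks flare at the top and end 26 mm above the slot floor
- pulse_button (a joint): green momentary push button, 30 mm across, on the mixer's control ledge, pressed straight down: 0 = up, 0.006 m = fully down (counts as down beyond 0.004); its spring takes 1.5 N to start and 5 N fully down and pushes it up again when let go
- pulse_button_top (a point): centre of the top face of the button (it moves down with it), when up 61 mm above the worktop, at x = -105, y = +10 mm of the mixer; with a closed gripper pointing down it is pressed with the fingertips
- clamp_bar: loose steel clamp bar, 38 mm (x) by 318 mm (y), 0.4 kg, same either way round: a 6 mm plate, underside at z = 12 mm, rubber pad under it, ends turned down to z = 0, black bow handle on top. Origin: its centre, level with the lower edge of the ends, so at z = 0 when lying on the worktop. Seated: origin at x = 0, y = 0, z = 139 mm of the mixer, y along the mixer's y, pad 2 mm above the lids
- bar_end (a point): lower edge of one turned-down end of the clamp bar, at y = +157 mm of the bar (the other is at -157 mm). The ends splay outward and hook down outside the two brackets with about 4 mm play each way
- bar_grip (a point): centre of the bow handle's grip on the clamp bar, 47 mm above the bar's origin; the grip is a 14 mm square bar (rounded), 84 mm long along the bar's y, 60 mm of it free between its posts, to be pinched across x; 22 mm of clear space lies under it, above the plate
- tray: mint-green loose plastic tray, 266 mm (its x) by 142 mm (its y), 44 mm high, 0.35 kg, inner floor 250 by 126 mm, 3 mm above its origin. Origin: centre of its underside
- lab_timer: bystander: white lab timer with coloured buttons, 72x66x21 mm, origin centre of underside; leave alone
- calculator: bystander: dark pocket calculator, 130x78x15 mm, origin centre of underside; leave alone
Things that resemble listed ones, but are neither listed nor needed, are in the scene too. Leave any pink or turquoise look-alike of the cup_d alone. There is more than one size of the cup_c; the one meant has the size given above.

How it is judged (in metres and radians):
On the way, in this order (a step that is already met when the one before it is completed fails the run):
1. every cup present stands upright on the mixer deck on a printed circle, released ((horizontal distance between cup_a and mixer_spot_r below 0.016 m or horizontal distance between cup_a and mixer_spot_m below 0.016 m or horizontal distance between cup_a and mixer_spot_l below 0.016 m) and angle between each of cup_a, cup_b, cup_c, cup_d's own z axis and vertical below 0.12 rad and z of cup_a in the frame of mixer between 0.07 and 0.082 m and (horizontal distance between cup_b and mixer_spot_r below 0.016 m or horizontal distance between cup_b and mixer_spot_m below 0.016 m or horizontal distance between cup_b and mixer_spot_l below 0.016 m) and z of cup_b in the frame of mixer between 0.07 and 0.082 m and (horizontal distance between cup_c and mixer_spot_r below 0.016 m or horizontal distance between cup_c and mixer_spot_m below 0.016 m or horizontal distance between cup_c and mixer_spot_l below 0.016 m) and z of cup_c in the frame of mixer between 0.07 and 0.082 m and (horizontal distance between cup_d and mixer_spot_r below 0.016 m or horizontal distance between cup_d and mixer_spot_m below 0.016 m or horizontal distance between cup_d and mixer_spot_l below 0.016 m) and z of cup_d in the frame of mixer between 0.07 and 0.082 m and contact force between the fingers and cup_a below 0.1 N and contact force between the fingers and cup_b below 0.1 N and contact force between the fingers and cup_c below 0.1 N and contact force between the fingers and cup_d below 0.1 N), for 0.2 s.
2. the clamp bar lies in both bracket slots over the cups, released (z of clamp_bar in the frame of mixer between 0.134 and 0.144 m and x of clamp_bar in the frame of mixer between -0.008 and 0.008 m and y of clamp_bar in the frame of mixer between -0.009 and 0.009 m and angle between the y axis of clamp_bar and the y axis of mixer, either way round below 0.08 rad and angle between clamp_bar's own z axis and vertical below 0.06 rad and contact force between the fingers and clamp_bar below 0.1 N and (horizontal distance between cup_a and mixer_spot_r below 0.032 m or horizontal distance between cup_a and mixer_spot_m below 0.032 m or horizontal distance between cup_a and mixer_spot_l below 0.032 m) and angle between each of cup_a, cup_b, cup_c, cup_d's own z axis and vertical below 0.12 rad and z of cup_a in the frame of mixer between 0.07 and 0.082 m and (horizontal distance between cup_b and mixer_spot_r below 0.032 m or horizontal distance between cup_b and mixer_spot_m below 0.032 m or horizontal distance between cup_b and mixer_spot_l below 0.032 m) and z of cup_b in the frame of mixer between 0.07 and 0.082 m and (horizontal distance between cup_c and mixer_spot_r below 0.032 m or horizontal distance between cup_c and mixer_spot_m below 0.032 m or horizontal distance between cup_c and mixer_spot_l below 0.032 m) and z of cup_c in the frame of mixer between 0.07 and 0.082 m and (horizontal distance between cup_d and mixer_spot_r below 0.032 m or horizontal distance between cup_d and mixer_spot_m below 0.032 m or horizontal distance between cup_d and mixer_spot_l below 0.032 m) and z of cup_d in the frame of mixer between 0.07 and 0.082 m), for 0.3 s.
3. with the bar in place the pulse button is held down for three seconds (z of clamp_bar in the frame of mixer between 0.134 and 0.144 m and x of clamp_bar in the frame of mixer between -0.008 and 0.008 m and y of clamp_bar in the frame of mixer between -0.009 and 0.009 m and angle between the y axis of clamp_bar and the y axis of mixer, either way round below 0.08 rad and angle between clamp_bar's own z axis and vertical below 0.06 rad and value of joint pulse_button above 0.004 m), for 3 s.
4. the button is let go while the bar is still in place (z of clamp_bar in the frame of mixer between 0.134 and 0.144 m and x of clamp_bar in the frame of mixer between -0.008 and 0.008 m and y of clamp_bar in the frame of mixer between -0.009 and 0.009 m and angle between the y axis of clamp_bar and the y axis of mixer, either way round below 0.08 rad and angle between clamp_bar's own z axis and vertical below 0.06 rad and value of joint pulse_button below 0.001 m), for 0.1 s.
At the end, for the whole second after the job is handed in: Every cup present stands upright (0.12 rad) at rest on the tray floor, centre within 105 mm along and 45 mm across of the tray centre; the clamp bar lies flat, handle up, on the worktop (origin below 8 mm, tilt below 0.06 rad); the tray is flat on the worktop; the button is up (x of cup_a in the frame of tray between -0.105 and 0.105 m and y of cup_a in the frame of tray between -0.045 and 0.045 m and z of each of cup_a, cup_b, cup_c, cup_d in the frame of tray below 0.01 m and angle between each of cup_a, cup_b, cup_c, cup_d's own z axis and vertical below 0.12 rad and linear speed of each of cup_a, cup_b, cup_c, cup_d below 0.03 m/s and x of cup_b in the frame of tray between -0.105 and 0.105 m and y of cup_b in the frame of tray between -0.045 and 0.045 m and x of cup_c in the frame of tray between -0.105 and 0.105 m and y of cup_c in the frame of tray between -0.045 and 0.045 m and x of cup_d in the frame of tray between -0.105 and 0.105 m and y of cup_d in the frame of tray between -0.045 and 0.045 m and height (world z) of each of clamp_bar, tray below 0.008 m and angle between clamp_bar's own z axis and vertical below 0.06 rad and linear speed of clamp_bar below 0.02 m/s and value of joint pulse_button below 0.001 m); the robot touches nothing.
It fails at once if the pulse button pressed while the clamp bar is off the mixer (value of joint pulse_button above 0.003 m and z of clamp_bar in the frame of mixer below 0.06 m).
It fails at once if a bystander pushed more than 3 cm (distance of any of lab_timer, calculator from where it was at the start of the episode above 0.03 m).
Of cup_a, cup_b, cup_c, cup_d only 2 to 3 are there at a start; the rules pass over those that are not, and their reading is None.
At some moment in a run one of clamp_bar, tray may be knocked a few centimetres aside while the robot is not near it.
It also fails if it takes over 210 s, if anything falls off the work surface, if the arm or the gripper's body presses on something with over 40 N, if the wrist force passes 120 N, or if a joint passes its speed limit or range.

ROBOT

A 6-joint arm with a two-finger parallel gripper is mounted at the origin on a cart in front of the work surface, level with it; the furniture and walls round the work are solid. World frame = base frame: x ahead of the robot, y to its left, z up, the work surface at z = 0. Lengths are in m, angles in degrees, forces in N, time in s.
With the tool pointing down it reaches from about 0.4 to 0.825 m from the base axis. Payload 7 kg.
Tool frame: the origin (TCP) lies between the finger pads, 19 mm behind the fingertips; this is the grasp point; z points along the fingers, y is the line along which they close (so a half turn about z gives the same grasp; the last joint's range is limited). The gripper opens to 88 mm and grips with 3 to 60 N. Pads are 19 mm wide; open, the fingers measure 130 mm over their backs; the gripper's body (78 mm by 193 mm) begins 47 mm behind the grasp point.
Start: joints at [81.48, 20.546, 0.682, 0, -70.136, -16.507], TCP at [0.286, 0.612, 0.245] pointing down, gripper open.
Joint ranges: [-176.03, 176.03], [-82.01, 121.73], [-58.28, 71.71], [-173.87, 95.51], [-174.79, -0.11], [-173.66, 173.66]. Speed limits (degrees/s): [136.94, 136.94, 172.46, 180, 180, 180].

INTERFACE

Orientations are given as [roll, pitch, yaw] about the fixed x, y, z axes, in that order (R = Rz(yaw) Ry(pitch) Rx(roll)).
In Python, from plant import get_obs, snapshot, close_job, spot_in, spot_point gives the robot as it stands.
- The arm moves only by the tool play_rows, never from a script. Its argument "plan" is a list of rows, each a list of 6 numbers: the shift along the tool's x, y, z in cm, then the turn, a rotation vector about the tool's x, y, z in degrees. A call has 1 to 20 rows; each row shifts and turns the commanded pose from where the row before left it, along the tool's axes as they then stand; what a row does not reach is not made up. A row lasts 1/12 s, in which the tool goes at most 41.7 mm and 7.16 degrees, less where a joint would pass 70% of its speed; a pose out of reach is approached as far as the arm can. A call is refused whole if a number of a shift passes 4.17 or a number of a turn 7.16, either way. A call with a gripper value outside its range is refused whole. "grip" is the finger opening in cm, from 0 to 8.76, set as the call begins (left out, the last holds). The fingers move at their own pace and stop on an object; the grip force is fixed at half the most. Time passes only in rows, so rows that do not move let the fingers close. It gives the time, the measured TCP pose, the force, the opening and the grip force at its end, in the units of the state.
- get_obs(): the state, without advancing time (a new reading comes with each control period).
- snapshot(name): name is "scene" or "side" or "wrist"; returns a dict with "frame" (384x512x3 uint8, red, green, blue), "fx", "fy", "cx", "cy" (pixels), "position" and "attitude" of the camera in the world. Camera axes: x right, y down, z forward; pixel columns grow to the right and rows downward; lengths in m; the calibration is good to about 2 mm. A picture is of the moment at which its call begins. There is no depth.
- close_job(): hands the job in; it is judged then, once.
Trained networks look in the newest picture that a camera, given by its name, has taken for a name from the list of things; names that differ only in an ending like _2 or _b are one class to them, and where a whole thing is asked for, a point or a joint stands for the part that bears it (a point fixed in the world has none). Each returns a list of dicts, best first, with "score" (0 to 1); they miss things now and then, are a little off and sometimes report something else, mostly with a low value. They report only what shows in the picture. A call takes as long as a camera call. They do not tell look-alikes from the thing itself.
- spot_in(camera, thing): "position" ([x, y, z] in m, in world coordinates, good to about 4 mm: the middle of the surface that is visible of it).
- spot_point(camera, thing): "position" ([x, y, z] in m, in world coordinates, good to about 4 mm: a listed point, or the origin of a listed thing).
The state is a dict: "clock": time; "joint_pos": joint angles; "qvel": joint speeds; "tau": joint torques, N m; "tool_pos": TCP position; "orientation": TCP orientation; "force": force on the tool from outside, world axes, zero at the start; "moment": the same for the moment, N m; "opening": finger opening in m; "gripper_force": force on a finger pad.
Only numpy, scipy, OpenCV 4.12 (cv2) and the standard library are available. Lean on these libraries where they do the work, as an engineer would, in place of code of your own. Each camera call takes 0.05 s, during which the arm holds its last target. There are 200 camera calls.

## Working session

There is one attempt and no reset: what is moved stays moved. The work goes in short steps, Python scripts to look and compute and a tool call to move; the robot and the scene stay as the last step left them, time stands still between calls to the robot, and variables do not carry over. Pictures are saved under pics/ and viewed, at most 14 in all, crops included, and the job is handed in when it is done.

Besides the shell and the picture viewer there is one more tool, called after "Call:" in YAML: its name, and indented under it one key for each argument. play_rows: Moves the arm, as the interface text tells. Its arguments: {"type":"object","properties":{"plan":{"type":"array","items":{"type":"array","items":{"type":"number"}}},"grip":{"type":"number"}},"required":["plan"]}

```bash
mkdir -p pics; ls; cat > h.py <<'E'
from plant import *
import numpy as np, cv2
def save(cam,name):
    s=snapshot(cam); cv2.imwrite(f'pics/{name}.png',s['frame'][:,:,::-1]); return s
def find(cam,things,f=spot_point):
    for t in things:
        for d in f(cam,t)[:6]: print(cam,t,np.round(d['position'],3),round(d['score'],2))
E
python3 - <<'E'
from h import *
print(get_obs())
for c in ('scene','side'):
    s=save(c,c+'0'); print(c,s['fx'],s['fy'],s['cx'],s['cy'],s['position'],s['attitude'])
    find(c,['cup_a','cup_b','cup_c','cup_d','mixer','mixer_spot_r','mixer_spot_l','slot_r','slot_l','pulse_button_top','clamp_bar','bar_grip','bar_end','tray','lab_timer','calculator'])
E
```

```text
pics
{'clock': 0.0, 'joint_pos': array([ 8.14789317e+01,  2.05911021e+01,  6.32158888e-01, -1.88297071e-02,
       -7.01356731e+01, -1.65069232e+01]), 'qvel': array([ 0.02568034,  0.0160049 , -0.11964708, -0.09704973,  0.02693688,
       -0.00972671]), 'tau': array([-3.23967433e-04, -5.82719386e+01,  2.93048698e+01,  6.99651048e+00,
        6.95231327e-03, -1.63349623e-04]), 'tool_pos': array([0.28539958, 0.61117874, 0.24441821]), 'orientation': array([ 1.79904254e+02, -9.91441363e-03, -2.50343961e+01]), 'force': array([ 0.13371525,  0.4534673 , -0.0806486 ]), 'moment': array([ 0.05740039, -0.00928222,  0.03867201]), 'gripper_force': 0.0, 'opening': 0.08778548992215575}
scene 404.8600348328776 404.8600348328776 257.15339512777524 189.7021873205497 [-0.0860851  -0.59522437  0.90581687] [-131.58165679   -0.29540772  -44.67997228]
scene cup_a [ 0.445  0.233 -0.001] 0.95
scene cup_a [ 0.43   0.379 -0.001] 0.77
scene cup_a [ 0.36   0.248 -0.002] 0.77
scene cup_a [ 0.546  0.271 -0.003] 0.64
scene cup_a [0.573 0.395 0.   ] 0.62
scene cup_b [ 0.445  0.233 -0.001] 0.95
scene cup_b [ 0.43   0.
[... 2479 characters left out ...]
0.658 0.001 0.076] 0.69
side mixer_spot_l [0.648 0.082 0.079] 0.92
side mixer_spot_l [ 0.67  -0.074  0.076] 0.74
side mixer_spot_l [0.658 0.001 0.076] 0.69
side slot_r [0.642 0.146 0.154] 0.71
side slot_r [ 0.673 -0.133  0.152] 0.62
side slot_l [0.642 0.146 0.154] 0.71
side slot_l [ 0.673 -0.133  0.152] 0.62
side pulse_button_top [0.554 0.001 0.062] 0.66
side pulse_button_top [ 0.437  0.136 -0.002] 0.48
side clamp_bar [ 0.42  -0.019  0.004] 0.57
side clamp_bar [ 0.418 -0.02   0.049] 0.19
side bar_grip [ 0.421 -0.016  0.05 ] 0.81
side bar_end [ 0.436  0.138 -0.003] 0.62
side tray [ 0.534 -0.348 -0.002] 0.91
side lab_timer [ 0.338  0.346 -0.001] 0.93
side calculator [ 0.706  0.341 -0.   ] 0.86
```

```bash
python3 -c "
import cv2
a=cv2.imread('pics/scene0.png');cv2.imwrite('pics/scene0b.png',cv2.resize(a,(800,600),interpolation=3))"
```

```text
(no output)
```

View pics/scene0b.png

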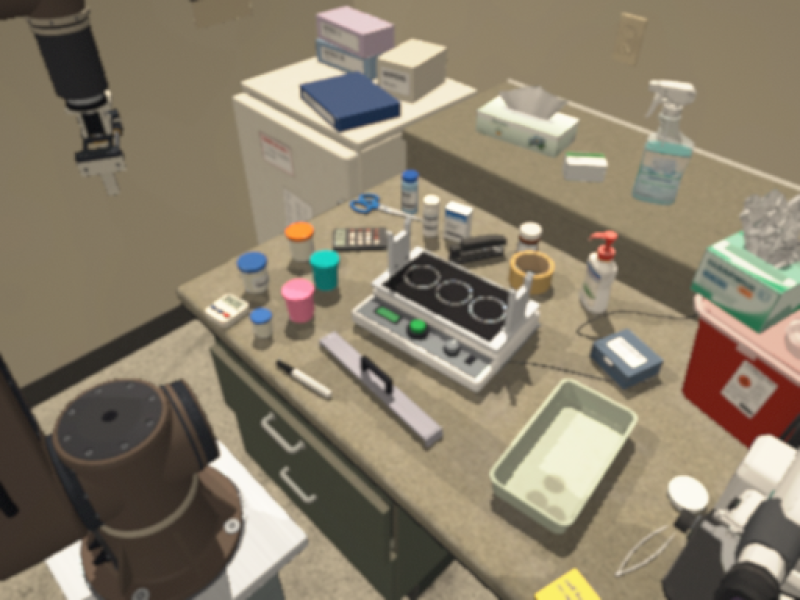

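View pics/side0.png

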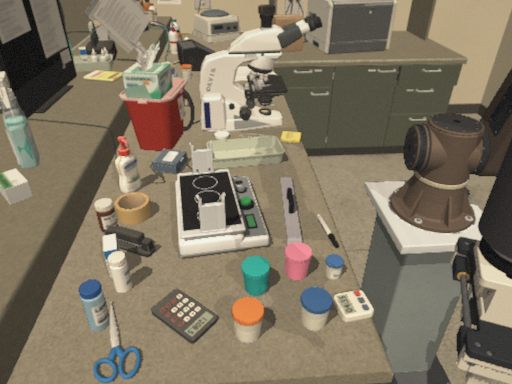

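Large cups: orange lid (299,238 in the enlarged scene picture) and large blue lid (253,266). Possible confusions are the small blue cup (261,322), the pink cup (298,295), the teal cup (324,265) and the blue/white-cap bottles (410,190), (430,205). I see no white-lid cup, so I choose the orange at (0.573,0.395) and the large blue at (0.431,0.378), and check them in one crop.

```bash
cat >> h.py <<'E'
from scipy.spatial.transform import Rotation as Ro
def plan(targets,start=None,vmax=4.0,wmax=7.0):
    """targets: (x,y,z,yaw[,rows]); prints run-length rows in tool axes"""
    o=get_obs()
    p,y=(o['tool_pos'],o['orientation'][2]) if start is None else (np.array(start[:3]),start[3])
    for t in targets:
        q=np.array(t[:3]); dy=(t[3]-y+180)%360-180
        n=max(int(np.ceil(np.linalg.norm(q-p)*100/vmax)),int(np.ceil(abs(dy)/wmax)),1,t[4] if len(t)>4 else 1)
        rows=[]
        for i in range(n):
            yi=y+dy*i/n
            R=Ro.from_euler('xyz',[180,0,yi],degrees=True)
            rows.append([*np.round(R.inv().apply((q-p)/n)*100,2),0,0,round(-dy/n,2)])
        p,y=q,t[3]
        if all(np.allclose(r,rows[0],atol=.006) for r in rows): print(n,'x',[float(v) for v in rows[0]])
        else: print(n,'rows',[[float(v) for v in r] for r in rows])
def pix(s,P):
    R=Ro.from_euler('xyz',s['attitude'],degrees=True).as_matrix()
    c=R.T@(np.array(P)-s['position']); return np.array([s['fx']*c[0]/c[2]+s['cx'],s['fy']*c[1]/c[2]+s['cy']])
def unpix(s,u,v,z):
    R=Ro.from_euler('xyz',s['attitude'],degrees=True).as_matrix()
    d=R@np.array([(u-s['cx'])/s['fx'],(v-s['cy'])/s['fy'],1]); return s['position']+d*(z-s['position'][2])/d[2]
E
python3 - <<'E'
from h import *
a=cv2.imread('pics/side0.png')[235:355,170:390];cv2.imwrite('pics/crop.png',cv2.resize(a,None,fx=3.4,fy=3.4,interpolation=3))
s=snapshot('side'); print(pix(s,(0.431,.378,.072)),pix(s,(.573,.395,.072)))
l,r=[unpix(s,u,287+8,.066)for u in(301,332)],[unpix(s,u,259,.066) for u in (327,344)]
print(np.linalg.norm(l[0]-l[1]),np.linalg.norm(r[0]-r[1]))
plan([(.50,.41,.30,-82.5)])
E
```

```text
[315.94827937 297.23429765] [246.09864265 308.17265274]
0.06352755235667797 0.03868665007144964
9 rows [[3.11, 1.02, -0.61, 0.0, 0.0, 6.39], [3.2, 0.67, -0.61, 0.0, 0.0, 6.39], [3.26, 0.31, -0.61, 0.0, 0.0, 6.39], [3.27, -0.05, -0.61, 0.0, 0.0, 6.39], [3.24, -0.42, -0.61, 0.0, 0.0, 6.39], [3.18, -0.78, -0.61, 0.0, 0.0, 6.39], [3.07, -1.12, -0.61, 0.0, 0.0, 6.39], [2.93, -1.46, -0.61, 0.0, 0.0, 6.39], [2.75, -1.78, -0.61, 0.0, 0.0, 6.39]]
```

View pics/crop.png

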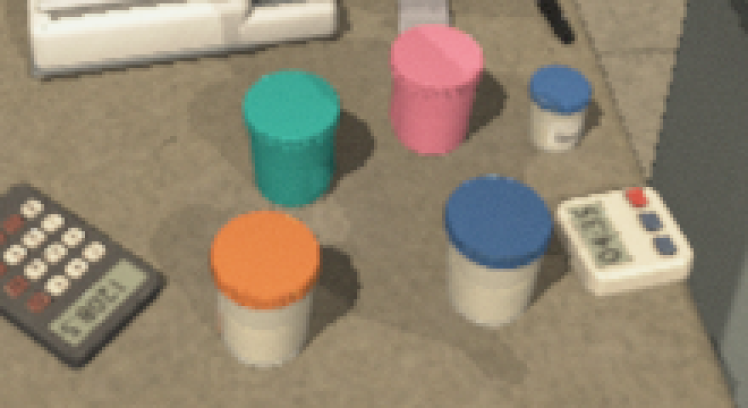

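The crop shows the large blue lid at (497,220), which measures 63.5 mm, and the small blue lid at 39 mm, which is a decoy. The orange lid (264,256) is right. I'm moving over the two cups.

Call:
play_rows:
  plan:
    - [3.11, 1.02, -0.61, 0, 0, 6.39]
    - [3.2, 0.67, -0.61, 0, 0, 6.39]
    - [3.26, 0.31, -0.61, 0, 0, 6.39]
    - [3.27, -0.05, -0.61, 0, 0, 6.39]
    - [3.24, -0.42, -0.61, 0, 0, 6.39]
    - [3.18, -0.78, -0.61, 0, 0, 6.39]
    - [3.07, -1.12, -0.61, 0, 0, 6.39]
    - [2.93, -1.46, -0.61, 0, 0, 6.39]
    - [2.75, -1.78, -0.61, 0, 0, 6.39]
    - [0, 0, 0, 0, 0, 0]
    - [0, 0, 0, 0, 0, 0]
  grip: 8.76

```text
clock: 2.67
tool_pos: [0.5014, 0.4085, 0.3007]
orientation: [-180.0, 0.0, -82.7]
force: [-0.2, 0.9, -0.4]
opening: 0.0879
gripper_force: 0.0
```

```bash
python3 - <<'E'
from h import *
s=save('wrist','w1'); print(s['position'],s['attitude'])
find('wrist',['cup_a'])
o=get_obs();print(o['tool_pos'],o['orientation'],o['joint_pos'])
plan([(.574,.395,.16,-82.5),(.574,.395,.062,-82.5,4)])
E
```

```text
[0.51079654 0.33233737 0.43970183] [ 1.63652528e+02  3.01753997e-02 -1.72723390e+02]
wrist cup_a [0.57  0.394 0.001] 0.86
wrist cup_a [0.547 0.273 0.002] 0.86
wrist cup_a [0.442 0.238 0.001] 0.75
wrist cup_a [ 0.432  0.376 -0.002] 0.69
wrist cup_a [0.363 0.25  0.002] 0.67
[0.49993925 0.40982652 0.30007089] [ 1.79983933e+02  3.37584645e-03 -8.25134841e+01] [ 5.65942810e+01  1.62955886e+01  1.69398196e+00 -1.48339317e-02
 -7.54063597e+01 -4.91040260e+01]
4 x [0.61, -1.79, 3.5, 0.0, 0.0, -0.0]
4 x [0.0, -0.0, 2.45, 0.0, 0.0, -0.0]
```

View pics/w1.png

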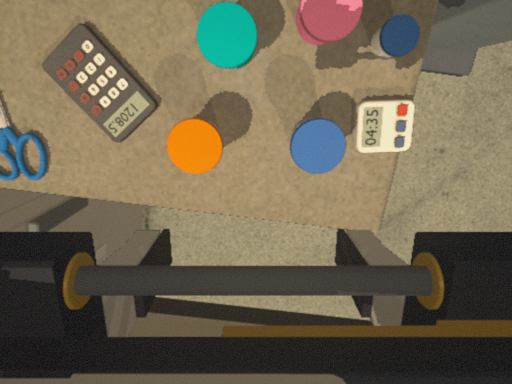

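The wrist picture shows orange at (194,146) and blue at (318,146), which agrees with the network. The timer (385,128) and calculator (100,80) are clear of the fingers. I'm descending on orange.

Call:
play_rows:
  plan:
    - [0.63, -1.76, 3.5, 0, 0, 0]
    - [0.63, -1.76, 3.5, 0, 0, 0]
    - [0.63, -1.76, 3.5, 0, 0, 0]
    - [0.63, -1.76, 3.5, 0, 0, 0]
    - [0, 0, 2.45, 0, 0, 0]
    - [0, 0, 2.45, 0, 0, 0]
    - [0, 0, 2.45, 0, 0, 0]
    - [0, 0, 2.45, 0, 0, 0]
    - [0, 0, 0, 0, 0, 0]
    - [0, 0, 0, 0, 0, 0]

```text
clock: 3.6
tool_pos: [0.5719, 0.3942, 0.0609]
orientation: [179.9, -0.1, -82.4]
force: [0.1, 0.1, 0.8]
opening: 0.0875
gripper_force: 0.0
```

Call:
play_rows:
  plan:
    - [0, 0, 0, 0, 0, 0]
    - [0, 0, 0, 0, 0, 0]
    - [0, 0, 0, 0, 0, 0]
    - [0, 0, 0, 0, 0, 0]
    - [0, 0, 0, 0, 0, 0]
    - [0, 0, 0, 0, 0, 0]
    - [0, 0, 0, 0, 0, 0]
  grip: 5.5

```text
clock: 4.18
tool_pos: [0.5735, 0.3944, 0.0636]
orientation: [-179.9, 0.1, -82.5]
force: [-1.5, 0.2, 6.2]
opening: 0.0618
gripper_force: 30.0
```

```bash
python3 - <<'E'
from h import *
o=get_obs();print(o['tool_pos'],o['orientation'],o['opening'],o['gripper_force'],o['force'])
plan([(.574,.395,.30,-82.5),(.61,.12,.30,-82.5)])
E
```

```text
[0.57346539 0.39442505 0.06357761] [-1.79924185e+02  5.47745184e-02 -8.25203299e+01] 0.06176737820364584 30.000925690401345 [-1.47906974  0.24565042  6.21805611]
6 x [-0.01, -0.01, -3.94, 0.0, 0.0, -0.0]
7 x [3.96, 0.0, 0.0, 0.0, 0.0, -0.0]
```

Call:
play_rows:
  plan:
    - [0, 0, -2, 0, 0, 0]
    - [0, 0, -3.9, 0, 0, 0]
    - [0, 0, -3.9, 0, 0, 0]
    - [0, 0, -3.9, 0, 0, 0]
    - [0, 0, -3.9, 0, 0, 0]
    - [0, 0, -3.9, 0, 0, 0]
    - [0, 0, -2.2, 0, 0, 0]
    - [2.5, 0, 0, 0, 0, 0]
    - [3.9, 0, 0, 0, 0, 0]
    - [3.9, 0, 0, 0, 0, 0]
    - [3.9, 0, 0, 0, 0, 0]
    - [3.9, 0, 0, 0, 0, 0]
    - [3.9, 0, 0, 0, 0, 0]
    - [3.9, 0, 0, 0, 0, 0]
    - [2, 0, 0, 0, 0, 0]
    - [0, 0, 0, 0, 0, 0]
    - [0, 0, 0, 0, 0, 0]

```text
clock: 5.6
tool_pos: [0.6094, 0.1159, 0.2994]
orientation: [-180.0, 0.0, -82.7]
force: [0.0, 1.0, -0.3]
opening: 0.0617
gripper_force: 30.0
```

```bash
python3 - <<'E'
from h import *
for c in ('wrist','scene','side'):
    s=save(c,c+'2');find(c,['mixer_spot_r','slot_l','pulse_button_top','bar_grip','bar_end'])
o=get_obs();print(o['tool_pos'],o['orientation'],o['opening'])
E
```

```text
wrist mixer_spot_r [0.652 0.088 0.072] 0.74
wrist mixer_spot_r [0.659 0.011 0.076] 0.69
wrist slot_l [0.64  0.142 0.148] 0.59
wrist pulse_button_top [0.551 0.004 0.066] 0.75
wrist bar_grip [ 0.422 -0.02   0.041] 0.74
wrist bar_end [0.437 0.137 0.001] 0.9
scene mixer_spot_r [0.66  0.007 0.073] 0.72
scene mixer_spot_r [ 0.666 -0.073  0.075] 0.66
scene mixer_spot_r [0.645 0.086 0.076] 0.57
scene slot_l [0.639 0.144 0.152] 0.97
scene slot_l [ 0.673 -0.13   0.147] 0.76
scene pulse_button_top [0.554 0.007 0.062] 0.59
scene bar_grip [ 0.421 -0.02   0.05 ] 0.85
scene bar_grip [ 0.674 -0.135  0.146] 0.6
scene bar_grip [ 0.668 -0.076  0.074] 0.51
scene bar_grip [0.64  0.142 0.151] 0.15
scene bar_end [ 0.428  0.135 -0.007] 0.89
side mixer_spot_r [0.658 0.006 0.075] 0.86
side mixer_spot_r [0.648 0.085 0.078] 0.83
side mixer_spot_r [ 0.67  -0.076  0.078] 0.58
side slot_l [0.638 0.141 0.156] 0.86
side slot_l [0.557 0.001 0.062] 0.34
side pulse_button_top [0.559 0.    0.064] 0.6
side pulse_button_top [0.658 0.004 0.075] 0.2
side bar_grip [ 0.42  -0.02   0.051] 0.94
side bar_end [0.434 0.139 0.001] 0.93
side bar_end [ 0.673 -0.077  0.077] 0.43
[0.60937675 0.11732009 0.29925337] [ 1.79999528e+02 -1.17727636e-03 -8.25424180e+01] 0.06180830722394973
```

View pics/wrist2.png

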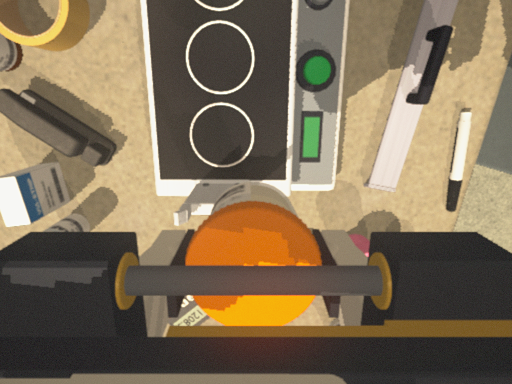

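The wrist view shows the left circle at (222,134), the middle circle at (220,57), the button at (316,70) and the bar at upper right. I fit the mixer pose from all the measurements.

```bash
python3 - <<'E'
from h import *
s=snapshot('wrist')
for u,v,z in((222,134.5,.075),(220,57.5,.075),(316,70,.061)): print(np.round(unpix(s,u,v,z),4))
print('bar',unpix(s,381,186,.012),unpix(s,430,66,.047))
L=[(0,80),(0,0),(0,-80),(0,140),(0,-140),(-105,10)]
W=[[(.646,.085),(.648,.082),(.652,.088),(.645,.086),(.648,.085)],[(.659,.008),(.658,.001),(.659,.011),(.66,.007),(.658,.006)],[(.669,-.074),(.67,-.074),(.666,-.073),(.67,-.076)],
[(.64,.144),(.642,.146),(.64,.142),(.639,.144),(.638,.141)],[(.674,-.132),(.673,-.133),(.673,-.13)],[(.553,.004),(.554,.001),(.551,.004),(.554,.007),(.559,0)]]
W[0]+=[tuple(unpix(s,222,134.5,.075)[:2])]*2; W[1]+=[tuple(unpix(s,220,57.5,.075)[:2])]*2
A=[];B=[]
for l,ws in zip(L,W):
    for w in ws:A.append(np.array(l)/1000);B.append(w)
A=np.array(A);B=np.array(B);ca,cb=A.mean(0),B.mean(0);a=A-ca;b=B-cb
th=np.arctan2((a[:,0]*b[:,1]-a[:,1]*b[:,0]).sum(),(a*b).sum())
R=np.array([[np.cos(th),-np.sin(th)],[np.sin(th),np.cos(th)]]);t=cb-R@ca
print('mixer',t,np.degrees(th),'res',np.round((b-a@R.T)*1000,0).tolist())
for l in L: print(l,np.round(R@(np.array(l)/1000)+t,4))
E
```

```text
[0.648  0.0851 0.075 ]
[0.6582 0.0065 0.075 ]
[0.5546 0.0042 0.061 ]
bar [0.43130211 0.1337874  0.012     ] [ 0.42547996 -0.01802017  0.047     ]
mixer [0.65814266 0.0059055 ] 7.161079486838905 res [[-2.0, -0.0], [-0.0, -3.0], [4.0, 3.0], [-3.0, 1.0], [-0.0, -0.0], [-0.0, -0.0], [-0.0, -0.0], [1.0, 2.0], [-0.0, -5.0], [1.0, 5.0], [2.0, 1.0], [-0.0, 0.0], [0.0, 1.0], [0.0, 1.0], [1.0, -1.0], [2.0, -1.0], [-2.0, 0.0], [2.0, -3.0], [-1.0, -1.0], [1.0, 1.0], [-1.0, -3.0], [-2.0, -1.0], [-3.0, -4.0], [-2.0, 1.0], [-3.0, 0.0], [-3.0, 3.0], [0.0, 1.0], [1.0, -2.0], [-2.0, 1.0], [1.0, 4.0], [6.0, -3.0]]
(0, 80) [0.6482 0.0853]
(0, 0) [0.6581 0.0059]
(0, -80) [ 0.6681 -0.0735]
(0, 140) [0.6407 0.1448]
(0, -140) [ 0.6756 -0.133 ]
(-105, 10) [0.5527 0.0027]
```

```bash
python3 - <<'E'
from h import *
plan([(.6681,-.0735,.28,-82.8),(.6681,-.0735,.142,-82.8,5),(.6681,-.0735,.1385,-82.8,1)])
E
```

```text
6 rows [[3.28, -0.56, 0.32, 0.0, 0.0, 0.04], [3.28, -0.56, 0.32, 0.0, 0.0, 0.04], [3.28, -0.56, 0.32, 0.0, 0.0, 0.04], [3.28, -0.57, 0.32, 0.0, 0.0, 0.04], [3.28, -0.57, 0.32, 0.0, 0.0, 0.04], [3.28, -0.57, 0.32, 0.0, 0.0, 0.04]]
5 x [0.0, -0.0, 2.76, 0.0, 0.0, -0.0]
1 x [0.0, -0.0, 0.35, 0.0, 0.0, -0.0]
```

Call:
play_rows:
  plan:
    - [3.28, -0.56, 0.32, 0, 0, 0.04]
    - [3.28, -0.56, 0.32, 0, 0, 0.04]
    - [3.28, -0.56, 0.32, 0, 0, 0.04]
    - [3.28, -0.56, 0.32, 0, 0, 0.04]
    - [3.28, -0.56, 0.32, 0, 0, 0.04]
    - [3.28, -0.56, 0.32, 0, 0, 0.04]
    - [0, 0, 0, 0, 0, 0]
    - [0, 0, 0, 0, 0, 0]
    - [0, 0, 2.76, 0, 0, 0]
    - [0, 0, 2.76, 0, 0, 0]
    - [0, 0, 2.76, 0, 0, 0]
    - [0, 0, 2.76, 0, 0, 0]
    - [0, 0, 1.76, 0, 0, 0]
    - [0, 0, 1.0, 0, 0, 0]
    - [0, 0, 0.3, 0, 0, 0]
    - [0, 0, 0, 0, 0, 0]
    - [0, 0, 0, 0, 0, 0]
    - [0, 0, 0, 0, 0, 0]

```text
clock: 8.05
tool_pos: [0.6686, -0.0731, 0.1402]
orientation: [-179.9, -0.0, -82.8]
force: [0.8, -0.8, -0.1]
opening: 0.0616
gripper_force: 30.0
```

```bash
python3 - <<'E'
from h import *
o=get_obs();print(o['tool_pos'],o['orientation'],o['opening'],o['force'])
s=save('side','side3'); a=cv2.imread('pics/side3.png')[130:270,140:320];cv2.imwrite('pics/crop3.png',cv2.resize(a,None,fx=4,fy=4,interpolation=3))
E
```

```text
[ 0.66861248 -0.07308686  0.14021059] [-1.79888361e+02 -9.94351444e-04 -8.27515081e+01] 0.061633591278434 [ 0.79508829 -0.82111916 -0.09524608]
```

View pics/crop3.png

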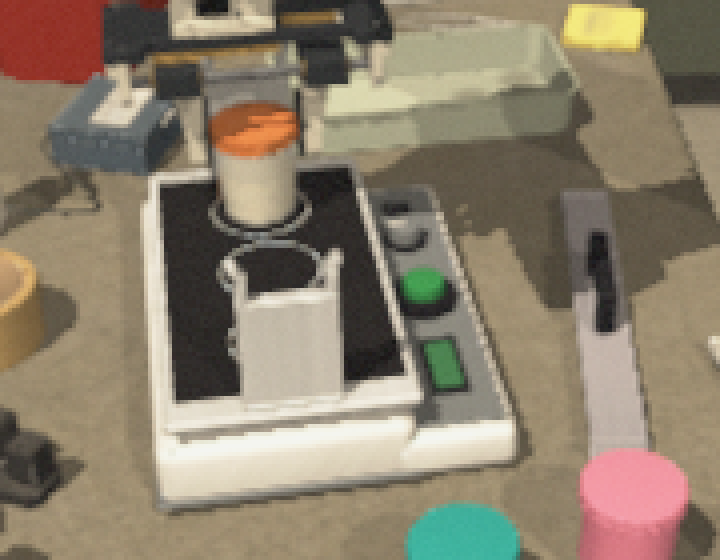

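The cup stands over the right circle (crop 258,215), a hair above the mat. I lower it slightly, release, then go up and over to the blue cup.

Call:
play_rows:
  plan:
    - [0, 0, 0.1, 0, 0, 0]
    - [0, 0, 0.1, 0, 0, 0]
    - [0, 0, 0, 0, 0, 0]

```text
clock: 8.35
tool_pos: [0.6684, -0.0735, 0.1383]
orientation: [-179.9, -0.0, -82.8]
force: [-1.8, 0.5, 6.2]
opening: 0.0616
gripper_force: 30.0
```

Call:
play_rows:
  plan:
    - [0, 0, 0, 0, 0, 0]
    - [0, 0, 0, 0, 0, 0]
    - [0, 0, 0, 0, 0, 0]
    - [0, 0, 0, 0, 0, 0]
    - [0, 0, 0, 0, 0, 0]
    - [0, 0, 0, 0, 0, 0]
    - [0, 0, -1.5, 0, 0, 0]
    - [0, 0, -3.5, 0, 0, 0]
    - [0, 0, -3.5, 0, 0, 0]
    - [0, 0, -3.5, 0, 0, 0]
    - [0, 0, -3.5, 0, 0, 0]
    - [0, 0, 0, 0, 0, 0]
  grip: 8.76

```text
clock: 9.35
tool_pos: [0.6708, -0.0741, 0.3009]
orientation: [-179.3, -0.1, -82.7]
force: [0.8, -0.3, 1.0]
opening: 0.0876
gripper_force: 0.0
```

```bash
python3 - <<'E'
from h import *
o=get_obs();print(o['tool_pos'],o['orientation'],o['opening'],o['force'])
plan([(.431,.377,.17,-82.8),(.431,.377,.062,-82.8,5)])
E
```

```text
[ 0.67075894 -0.07409306  0.3008734 ] [-1.79325939e+02 -1.32754743e-01 -8.27375420e+01] 0.08764685353690606 [ 0.83507796 -0.34342355  1.0457117 ]
14 x [-3.41, 1.29, 0.93, 0.0, 0.0, 0.0]
5 x [0.0, -0.0, 2.16, 0.0, 0.0, -0.0]
```

Call:
play_rows:
  plan:
    - [-3.41, 1.28, 0.85, 0, 0, 0]
    - [-3.41, 1.28, 0.85, 0, 0, 0]
    - [-3.41, 1.28, 0.85, 0, 0, 0]
    - [-3.41, 1.28, 0.85, 0, 0, 0]
    - [-3.41, 1.28, 0.85, 0, 0, 0]
    - [-3.41, 1.28, 0.85, 0, 0, 0]
    - [-3.41, 1.28, 0.85, 0, 0, 0]
    - [-3.41, 1.28, 0.85, 0, 0, 0]
    - [-3.41, 1.28, 0.85, 0, 0, 0]
    - [-3.41, 1.28, 0.85, 0, 0, 0]
    - [-3.41, 1.28, 0.85, 0, 0, 0]
    - [-3.41, 1.28, 0.85, 0, 0, 0]
    - [-3.41, 1.28, 0.85, 0, 0, 0]
    - [-3.41, 1.28, 0.85, 0, 0, 0]
    - [0, 0, 0, 0, 0, 0]
    - [0, 0, 0, 0, 0, 0]
    - [0, 0, 0, 0, 0, 0]

```text
clock: 10.77
tool_pos: [0.4299, 0.3776, 0.1728]
orientation: [180.0, -0.0, -82.7]
force: [0.3, -1.2, 0.1]
opening: 0.0878
gripper_force: 0.0
```

```bash
python3 - <<'E'
from h import *
o=get_obs();print(o['tool_pos'],o['orientation'],o['opening'],o['force'])
plan([(.431,.377,.062,-82.8,5)])
for c in ('scene','side'):
    save(c,c+'4');find(c,['cup_a'])
E
```

```text
[0.42990551 0.37759333 0.17283684] [ 1.79985423e+02 -2.83064248e-02 -8.27211208e+01] 0.08775231497645344 [ 0.33672924 -1.15150364  0.0732595 ]
5 x [0.01, -0.02, 2.22, 0.0, 0.0, 0.02]
scene cup_a [ 0.357  0.249 -0.001] 0.77
scene cup_a [0.444 0.232 0.001] 0.73
scene cup_a [ 0.546  0.271 -0.004] 0.65
scene cup_a [ 0.431  0.379 -0.001] 0.63
scene cup_a [ 0.67  -0.075  0.073] 0.61
side cup_a [0.428 0.375 0.003] 0.95
side cup_a [0.361 0.249 0.002] 0.89
side cup_a [0.546 0.273 0.003] 0.74
side cup_a [ 0.665 -0.072  0.072] 0.72
side cup_a [0.443 0.237 0.002] 0.57
side cup_a [ 0.419 -0.019  0.05 ] 0.4
```

Call:
play_rows:
  plan:
    - [0, 0, 2.2, 0, 0, 0]
    - [0, 0, 2.2, 0, 0, 0]
    - [0, 0, 2.2, 0, 0, 0]
    - [0, 0, 2.2, 0, 0, 0]
    - [0, 0, 1.4, 0, 0, 0]
    - [0, 0, 0.8, 0, 0, 0]
    - [0, 0, 0, 0, 0, 0]
    - [0, 0, 0, 0, 0, 0]

```text
clock: 11.63
tool_pos: [0.4306, 0.3774, 0.0634]
orientation: [-180.0, -0.0, -82.8]
force: [0.4, 1.2, 0.4]
opening: 0.0873
gripper_force: 0.0
```

Call:
play_rows:
  plan:
    - [0, 0, 0, 0, 0, 0]
    - [0, 0, 0, 0, 0, 0]
    - [0, 0, 0, 0, 0, 0]
    - [0, 0, 0, 0, 0, 0]
    - [0, 0, 0, 0, 0, 0]
    - [0, 0, 0, 0, 0, 0]
    - [0, 0, 0, 0, 0, 0]
  grip: 5.5

```text
clock: 12.22
tool_pos: [0.4303, 0.378, 0.0636]
orientation: [-180.0, 0.0, -82.8]
force: [-0.4, 0.2, 3.8]
opening: 0.061
gripper_force: 30.0
```

```bash
python3 - <<'E'
from h import *
o=get_obs();print(o['tool_pos'],o['orientation'],o['opening'],o['force'])
plan([(.431,.377,.30,-82.8),(.6482,.0853,.28,-82.8)])
E
```

```text
[0.43033286 0.37801659 0.0635948 ] [-1.79957231e+02  4.03918680e-02 -8.27577603e+01] 0.06104837550107369 [-0.43214244  0.15058104  3.81493025]
6 x [0.02, -0.01, -3.94, 0.0, 0.0, 0.01]
10 x [3.17, -1.79, 0.2, 0.0, 0.0, -0.0]
```

Call:
play_rows:
  plan:
    - [0, 0, -2, 0, 0, 0]
    - [0, 0, -3.8, 0, 0, 0]
    - [0, 0, -3.8, 0, 0, 0]
    - [0, 0, -3.8, 0, 0, 0]
    - [0, 0, -3.8, 0, 0, 0]
    - [0, 0, -3.8, 0, 0, 0]
    - [0, 0, -2.4, 0, 0, 0]
    - [3.17, -1.79, 0.2, 0, 0, 0]
    - [3.17, -1.79, 0.2, 0, 0, 0]
    - [3.17, -1.79, 0.2, 0, 0, 0]
    - [3.17, -1.79, 0.2, 0, 0, 0]
    - [3.17, -1.79, 0.2, 0, 0, 0]
    - [3.17, -1.79, 0.2, 0, 0, 0]
    - [3.17, -1.79, 0.2, 0, 0, 0]
    - [3.17, -1.79, 0.2, 0, 0, 0]
    - [3.17, -1.79, 0.2, 0, 0, 0]
    - [3.17, -1.79, 0.2, 0, 0, 0]
    - [0, 0, 0, 0, 0, 0]
    - [0, 0, 0, 0, 0, 0]
    - [0, 0, 0, 0, 0, 0]

```text
clock: 13.88
tool_pos: [0.6472, 0.0853, 0.2763]
orientation: [179.9, -0.0, -82.8]
force: [-0.7, -0.7, -0.3]
opening: 0.0616
gripper_force: 30.0
```

```bash
python3 - <<'E'
from h import *
o=get_obs();print(o['tool_pos'],o['orientation'],o['opening'],o['force'])
plan([(.6482,.0853,.1395,-82.8)])
save('wrist','w5');find('wrist',['cup_a','mixer_spot_r','tray','clamp_bar'])
E
```

```text
[0.64723915 0.08534756 0.27632975] [ 1.79924424e+02 -1.58104379e-03 -8.28330378e+01] 0.0616229315281311 [-0.68639704 -0.69553967 -0.3371613 ]
4 x [0.0, -0.02, 3.42, 0.0, 0.0, -0.01]
wrist cup_a [ 0.546  0.271 -0.   ] 0.97
wrist cup_a [ 0.666 -0.074  0.075] 0.75
wrist cup_a [0.647 0.087 0.215] 0.72
wrist cup_a [0.549 0.002 0.061] 0.31
wrist mixer_spot_r [0.663 0.009 0.077] 0.75
wrist mixer_spot_r [0.547 0.003 0.062] 0.65
wrist mixer_spot_r [0.648 0.088 0.072] 0.57
wrist clamp_bar [ 0.422 -0.017  0.001] 0.85
wrist clamp_bar [ 0.547 -0.     0.065] 0.69
```

View pics/w5.png

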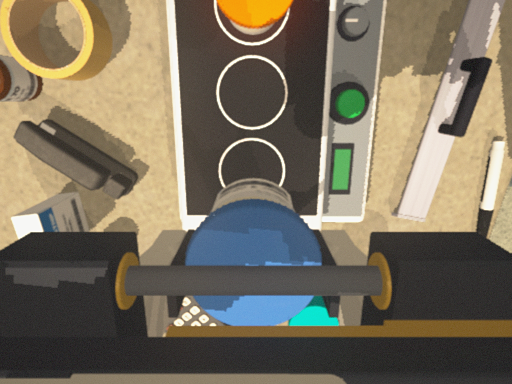

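The orange cup sits within its circle at (253,15), upright. I'm lowering blue onto the left circle.

Call:
play_rows:
  plan:
    - [0, 0, 3.4, 0, 0, 0]
    - [0, 0, 3.4, 0, 0, 0]
    - [0, 0, 3.4, 0, 0, 0]
    - [0, 0, 2.0, 0, 0, 0]
    - [0, 0, 1.2, 0, 0, 0]
    - [0, 0, 0.2, 0, 0, 0]
    - [0, 0, 0, 0, 0, 0]
    - [0, 0, 0.15, 0, 0, 0]
    - [0, 0, 0, 0, 0, 0]

```text
clock: 14.88
tool_pos: [0.6484, 0.0861, 0.1412]
orientation: [-179.9, 0.0, -82.8]
force: [0.1, -0.2, -0.5]
opening: 0.0613
gripper_force: 30.0
```

Call:
play_rows:
  plan:
    - [0, 0, 0.15, 0, 0, 0]
    - [0, 0, 0.1, 0, 0, 0]
    - [0, 0, 0.1, 0, 0, 0]
    - [0, 0, 0, 0, 0, 0]

```text
clock: 15.22
tool_pos: [0.6484, 0.0858, 0.1386]
orientation: [-179.8, 0.0, -82.7]
force: [-2.9, -0.0, 10.3]
opening: 0.0613
gripper_force: 30.0
```

Call:
play_rows:
  plan:
    - [0, 0, 0, 0, 0, 0]
    - [0, 0, 0, 0, 0, 0]
    - [0, 0, 0, 0, 0, 0]
    - [0, 0, 0, 0, 0, 0]
    - [0, 0, 0, 0, 0, 0]
    - [0, 0, 0, 0, 0, 0]
    - [0, 0, -1.5, 0, 0, 0]
    - [0, 0, -3.5, 0, 0, 0]
    - [0, 0, -3.5, 0, 0, 0]
    - [0, 0, -3.5, 0, 0, 0]
    - [0, 0, -3.5, 0, 0, 0]
    - [0, 0, 0, 0, 0, 0]
    - [0, 0, 0, 0, 0, 0]
    - [0, 0, 0, 0, 0, 0]
  grip: 8.76

```text
clock: 16.38
tool_pos: [0.6472, 0.0856, 0.2906]
orientation: [180.0, 0.0, -82.8]
force: [-0.2, 0.3, -0.0]
opening: 0.0874
gripper_force: 0.0
```

```bash
python3 - <<'E'
from h import *
o=get_obs();print(o['tool_pos'],o['orientation'],o['opening'],o['force'])
for c in ('scene','side','wrist'):
    save(c,c+'5');find(c,['cup_a','clamp_bar','bar_grip','bar_end'])
plan([(.45,-.018,.26,-94.4)])
E
```

```text
[0.64720599 0.08563975 0.290619  ] [ 1.79978208e+02  2.55722175e-02 -8.27864678e+01] 0.08740965362943748 [-0.2259842   0.29621831 -0.04214085]
scene cup_a [ 0.668 -0.076  0.076] 0.83
scene cup_a [0.443 0.234 0.002] 0.83
scene cup_a [0.648 0.089 0.068] 0.78
scene cup_a [ 0.549  0.271 -0.002] 0.72
scene cup_a [ 0.357  0.248 -0.002] 0.72
scene clamp_bar [ 0.424 -0.019  0.003] 0.72
scene bar_grip [ 0.42  -0.018  0.048] 0.89
scene bar_grip [0.64  0.144 0.151] 0.15
scene bar_end [ 0.428  0.137 -0.003] 0.63
side cup_a [0.443 0.239 0.002] 0.98
side cup_a [0.547 0.272 0.003] 0.91
side cup_a [0.648 0.084 0.078] 0.84
side cup_a [0.358 0.249 0.003] 0.68
side cup_a [ 0.668 -0.07   0.074] 0.63
side clamp_bar [ 0.421 -0.019  0.003] 0.8
side bar_grip [ 0.419 -0.017  0.048] 0.72
side bar_grip [ 0.434  0.137 -0.001] 0.64
side bar_end [ 0.435  0.138 -0.004] 0.79
side bar_end [0.648 0.083 0.077] 0.56
wrist cup_a [ 0.664 -0.073  0.075] 0.94
wrist cup_a [0.647 0.088 0.074] 0.78
wrist cup_a [0.547 0.273 0.004] 0.58
wrist clamp_bar [ 0.424 -0.018  0.002] 0.7
wrist bar_grip [ 0.421 -0.013  0.043] 0.65
wrist bar_end [0.434 0.138 0.003] 0.65
6 rows [[1.3, 3.48, 0.52, 0.0, 0.0, 1.94], [1.42, 3.44, 0.52, 0.0, 0.0, 1.94], [1.53, 3.39, 0.52, 0.0, 0.0, 1.94], [1.65, 3.33, 0.52, 0.0, 0.0, 1.94], [1.76, 3.28, 0.52, 0.0, 0.0, 1.94], [1.87, 3.21, 0.52, 0.0, 0.0, 1.94]]
```

Both cups stand within 5 mm of their circles. I hover near the bar and measure it close up.

```bash
python3 - <<'E'
from h import *
plan([(.43,.06,.26,-94.2)])
E
```

```text
6 rows [[-0.03, 3.65, 0.52, 0.0, 0.0, 1.9], [0.09, 3.65, 0.52, 0.0, 0.0, 1.9], [0.21, 3.64, 0.52, 0.0, 0.0, 1.9], [0.33, 3.64, 0.52, 0.0, 0.0, 1.9], [0.45, 3.62, 0.52, 0.0, 0.0, 1.9], [0.57, 3.61, 0.52, 0.0, 0.0, 1.9]]
```

Call:
play_rows:
  plan:
    - [-0.03, 3.65, 0.52, 0, 0, 1.9]
    - [0.09, 3.65, 0.52, 0, 0, 1.9]
    - [0.21, 3.64, 0.52, 0, 0, 1.9]
    - [0.33, 3.64, 0.52, 0, 0, 1.9]
    - [0.45, 3.62, 0.52, 0, 0, 1.9]
    - [0.57, 3.61, 0.52, 0, 0, 1.9]
    - [0, 0, 0, 0, 0, 0]
    - [0, 0, 0, 0, 0, 0]
    - [0, 0, 0, 0, 0, 0]

```text
clock: 17.88
tool_pos: [0.4304, 0.0602, 0.2607]
orientation: [-179.9, 0.1, -94.1]
force: [0.8, 0.5, 0.4]
opening: 0.0878
gripper_force: 0.0
```

```bash
python3 - <<'E'
from h import *
o=get_obs();print(o['tool_pos'],o['orientation'],o['opening'])
s=save('wrist','w6');find('wrist',['clamp_bar','bar_grip','bar_end'])
print(s['position'],s['attitude'])
for y in (.1,-.018,-.15): print(pix(s,(.4215-y*0-(y+.018)*-.0734,y,.018)))
E
```

```text
[0.43043161 0.06024523 0.26073095] [-1.79891049e+02  6.04493817e-02 -9.41236921e+01] 0.08782619597597928
wrist clamp_bar [ 0.419 -0.018  0.005] 0.81
wrist bar_grip [ 0.423 -0.013  0.042] 0.55
wrist bar_end [0.434 0.138 0.003] 0.85
wrist bar_end [0.551 0.005 0.064] 0.22
[ 0.42450529 -0.01641102  0.3997015 ] [1.63622032e+02 1.09280231e-01 1.75856474e+02]
[255.86103031 195.54989127]
[256.22042179  95.10309284]
[256.70898985 -41.44743946]
```

View pics/w6.png

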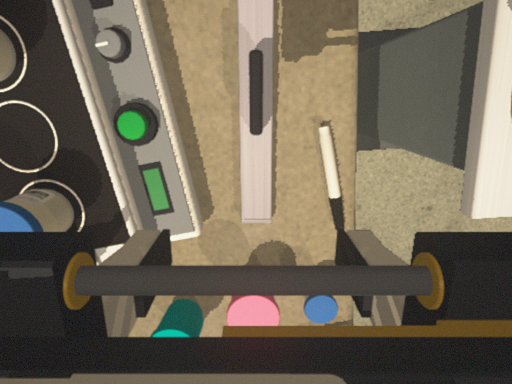

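Bar runs vertically in the picture at column 256.5 (yaw −94.2 is right); the handle goes from row 52 to 132. I work out the handle centre.

```bash
python3 - <<'E'
from h import *
s=snapshot('wrist')
a,b=unpix(s,256,52,.054),unpix(s,256,132,.054);print(a,b,(a+b)/2)
e=unpix(s,257,220,.006);print('end',e, unpix(s,256.5,20,.018),unpix(s,257,200,.018))
c=(.4215,-.0175)
plan([(*c,.10,-94.2),(*c,.048,-94.2,4)])
E
```

```text
[ 0.41890288 -0.05866095  0.054     ] [0.42441516 0.0188383  0.054     ] [ 0.42165902 -0.01991133  0.054     ]
end [0.43101051 0.13601173 0.006     ] [ 0.41550632 -0.09429265  0.018     ] [0.42898588 0.10511443 0.018     ]
5 x [1.56, 0.07, 3.19, 0.0, 0.0, 0.0]
4 x [0.0, -0.0, 1.3, 0.0, 0.0, -0.0]
```

Call:
play_rows:
  plan:
    - [1.58, 0.08, 3.2, 0, 0, 0]
    - [1.58, 0.08, 3.2, 0, 0, 0]
    - [1.58, 0.08, 3.2, 0, 0, 0]
    - [1.58, 0.08, 3.2, 0, 0, 0]
    - [1.58, 0.08, 3.2, 0, 0, 0]
    - [0, 0, 1.5, 0, 0, 0]
    - [0, 0, 1.5, 0, 0, 0]
    - [0, 0, 1.3, 0, 0, 0]
    - [0, 0, 0.9, 0, 0, 0]
    - [0, 0, 0, 0, 0, 0]
    - [0, 0, 0, 0, 0, 0]
  grip: 6

```text
clock: 19.05
tool_pos: [0.4203, -0.0187, 0.0474]
orientation: [179.9, -0.1, -94.2]
force: [0.1, 0.1, 0.2]
opening: 0.0601
gripper_force: 0.0
```

Call:
play_rows:
  plan:
    - [0, 0, 0, 0, 0, 0]
    - [0, 0, 0, 0, 0, 0]
    - [0, 0, 0, 0, 0, 0]
    - [0, 0, 0, 0, 0, 0]
    - [0, 0, 0, 0, 0, 0]
    - [0, 0, 0, 0, 0, 0]
    - [0, 0, 0, 0, 0, 0]
    - [0, 0, 0, 0, 0, 0]
    - [0, 0, 0, 0, 0, 0]
    - [0, 0, 0, 0, 0, 0]
  grip: 0.5

```text
clock: 19.88
tool_pos: [0.4206, -0.0184, 0.048]
orientation: [-180.0, 0.0, -94.2]
force: [1.1, 0.3, 0.0]
opening: 0.0139
gripper_force: 30.0
```

```bash
python3 - <<'E'
from h import *
o=get_obs();print(o['tool_pos'],o['orientation'],o['opening'],o['force'])
plan([(.4215,-.019,.27,-94),(.55,-.01,.30,-82.8)])
E
```

```text
[ 0.42061873 -0.01836251  0.04796718] [-1.79965437e+02  1.51330885e-02 -9.41695297e+01] 0.01392247154952632 [1.08774653 0.29865187 0.01438843]
6 x [0.01, -0.02, -3.7, 0.0, 0.0, -0.03]
4 rows [[-0.45, -3.19, -0.75, 0.0, 0.0, -2.8], [-0.29, -3.21, -0.75, 0.0, 0.0, -2.8], [-0.14, -3.22, -0.75, 0.0, 0.0, -2.8], [0.02, -3.22, -0.75, 0.0, 0.0, -2.8]]
```

Call:
play_rows:
  plan:
    - [0, 0, -1, 0, 0, 0]
    - [0, 0, -2, 0, 0, 0]
    - [0, 0, -3, 0, 0, 0]
    - [0, 0, -3.5, 0, 0, 0]
    - [0, 0, -3.5, 0, 0, 0]
    - [0, 0, -3.5, 0, 0, 0]
    - [0, 0, -3.5, 0, 0, 0]
    - [0, 0, -2.2, 0, 0, 0]
    - [-0.3, -1.6, -0.4, 0, 0, -1.4]
    - [-0.2, -1.6, -0.4, 0, 0, -1.4]
    - [-0.2, -1.6, -0.4, 0, 0, -1.4]
    - [-0.1, -1.6, -0.4, 0, 0, -1.4]
    - [-0.1, -1.6, -0.4, 0, 0, -1.4]
    - [-0.1, -1.6, -0.4, 0, 0, -1.4]
    - [0, -1.6, -0.3, 0, 0, -1.4]
    - [0, -1.6, -0.3, 0, 0, -1.4]
    - [0, 0, 0, 0, 0, 0]
    - [0, 0, 0, 0, 0, 0]
    - [0, 0, 0, 0, 0, 0]

```text
clock: 21.47
tool_pos: [0.5473, -0.007, 0.2986]
orientation: [179.8, 0.0, -83.0]
force: [0.8, 0.4, -4.1]
opening: 0.0136
gripper_force: 30.0
```

```bash
python3 - <<'E'
from h import *
o=get_obs();print(o['tool_pos'],o['orientation'],o['opening'],o['force'],o['moment'])
s=save('wrist','w7');
for c in ('wrist','scene','side'):
    if c!='wrist': save(c,c+'7')
    find(c,['clamp_bar','bar_grip','bar_end','mixer','slot_l'])
plan([(.6581,.0059,.30,-82.8),(.6581,.0059,.22,-82.8)])
E
```

```text
[ 0.54730736 -0.0070134   0.29863879] [ 1.79843451e+02  7.72551243e-03 -8.30170946e+01] 0.013639482005942232 [ 0.81351163  0.35653005 -4.11931021] [ 0.03620587 -0.0195846  -0.03582716]
wrist clamp_bar [ 0.548 -0.004  0.253] 0.98
wrist bar_grip [ 0.544 -0.006  0.295] 0.93
wrist mixer [0.657 0.004 0.007] 0.97
wrist slot_l [ 0.674 -0.133  0.151] 0.79
wrist slot_l [0.659 0.012 0.075] 0.49
scene clamp_bar [ 0.546 -0.01   0.255] 0.58
scene clamp_bar [0.648 0.086 0.077] 0.29
scene clamp_bar [ 0.702  0.346 -0.   ] 0.27
scene bar_grip [ 0.545 -0.005  0.301] 0.88
scene bar_end [0.528 0.147 0.245] 0.65
scene mixer [ 0.659  0.002 -0.   ] 0.89
scene slot_l [ 0.674 -0.132  0.15 ] 0.93
scene slot_l [0.639 0.144 0.154] 0.83
scene slot_l [0.662 0.005 0.001] 0.54
side clamp_bar [ 0.548 -0.006  0.256] 0.79
side bar_grip [ 0.544 -0.008  0.301] 0.93
side bar_end [0.528 0.145 0.251] 0.84
side mixer [0.654 0.01  0.001] 0.91
side mixer [ 0.672 -0.13   0.149] 0.61
side slot_l [ 0.676 -0.134  0.149] 0.9
side slot_l [0.64  0.143 0.154] 0.63
side slot_l [ 0.654  0.009 -0.002] 0.29
3 rows [[0.02, -3.68, -0.01, 0.0, 0.0, -0.06], [0.03, -3.68, -0.01, 0.0, 0.0, -0.06], [0.03, -3.68, -0.01, 0.0, 0.0, -0.06]]
2 x [0.0, -0.0, 4.0, 0.0, 0.0, -0.0]
```

View pics/w7.png

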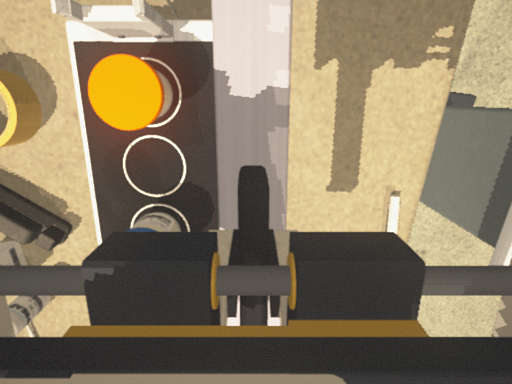

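The bar hangs level (handle at (252,200)) and centred in the grip. I'm moving over the mixer, above the brackets.

Call:
play_rows:
  plan:
    - [0, -1.2, 0, 0, 0, 0]
    - [0, -2.5, 0, 0, 0, 0]
    - [0, -2.5, 0, 0, 0, 0]
    - [0, -2.5, 0, 0, 0, 0]
    - [0, -1.5, 0, 0, 0, 0]
    - [0.1, -0.9, 0, 0, 0, 0]
    - [0, 0, 2.2, 0, 0, 0]
    - [0, 0, 2.2, 0, 0, 0]
    - [0, 0, 1.9, 0, 0, 0]
    - [0, 0, 0, 0, 0, 0]
    - [0, 0, 0, 0, 0, 0]
    - [0, 0, 0, 0, 0, 0]

```text
clock: 23.37
tool_pos: [0.6593, 0.0056, 0.2384]
orientation: [-179.9, -0.0, -83.0]
force: [0.1, -0.7, -3.2]
opening: 0.0142
gripper_force: 30.0
```

```bash
python3 - <<'E'
from h import *
o=get_obs();print(o['tool_pos'],o['orientation'],o['opening'],o['force'],o['moment'])
s=save('wrist','w8');t=save('side','side8')
find('wrist',['slot_r','bar_end','clamp_bar'])
find('side',['slot_r','bar_end','clamp_bar'])
a=cv2.imread('pics/w8.png');b=cv2.imread('pics/side8.png')[100:260,120:320]
b=cv2.resize(b,(480,384),interpolation=3)
cv2.imwrite('pics/m8.png',np.hstack([a[:,100:420],b]))
plan([(.6581,.0059,.235,-82.8)])
E
```

```text
[0.65934263 0.00555112 0.23840474] [-1.79902121e+02 -2.84291829e-02 -8.29594955e+01] 0.014155357423810466 [ 0.13730661 -0.67202326 -3.24796713] [ 0.08501486 -0.11265832  0.01501795]
wrist bar_end [0.66  0.007 0.19 ] 0.28
wrist clamp_bar [0.66  0.005 0.19 ] 0.89
wrist clamp_bar [0.66  0.008 0.233] 0.41
side slot_r [0.641 0.146 0.154] 0.94
side slot_r [ 0.674 -0.136  0.149] 0.93
side slot_r [ 0.666 -0.071  0.073] 0.35
side bar_end [0.644 0.161 0.19 ] 0.93
side clamp_bar [0.658 0.003 0.195] 0.86
1 x [-0.03, 0.06, 0.24, 0.0, 0.0, -0.17]
```

View pics/m8.png

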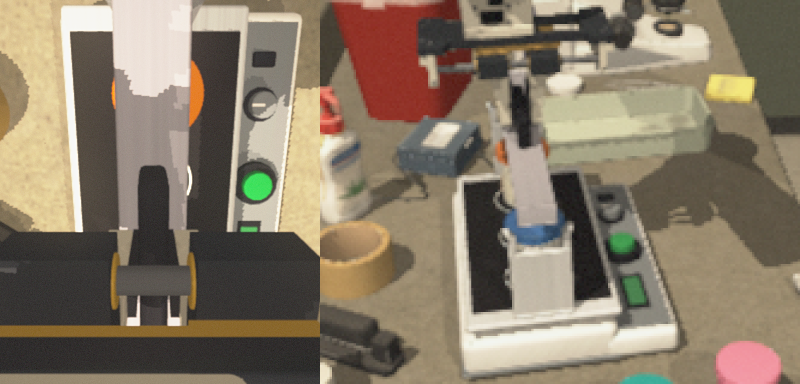

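Bar lies along the bracket line, above them. I correct about 1 mm and lower it gently.

Call:
play_rows:
  plan:
    - [-0.03, 0.1, 0.3, 0, 0, -0.15]
    - [0, 0, 1.0, 0, 0, 0]
    - [0, 0, 1.0, 0, 0, 0]
    - [0, 0, 0.8, 0, 0, 0]
    - [0, 0, 0.5, 0, 0, 0]
    - [0, 0, 0.5, 0, 0, 0]
    - [0, 0, 0, 0, 0, 0]
    - [0, 0, 0, 0, 0, 0]

```text
clock: 24.43
tool_pos: [0.6576, 0.0058, 0.1955]
orientation: [180.0, -0.0, -82.8]
force: [0.6, 0.2, -3.9]
opening: 0.0137
gripper_force: 30.0
```

Call:
play_rows:
  plan:
    - [0, 0, 0.3, 0, 0, 0]
    - [0, 0, 0.3, 0, 0, 0]
    - [0, 0, 0.2, 0, 0, 0]
    - [0, 0, 0.1, 0, 0, 0]
    - [0, 0, 0, 0, 0, 0]
    - [0, 0, 0, 0, 0, 0]

```text
clock: 24.93
tool_pos: [0.6576, 0.0058, 0.1869]
orientation: [-180.0, 0.0, -82.8]
force: [0.8, -1.2, -4.5]
opening: 0.0134
gripper_force: 30.0
```

Call:
play_rows:
  plan:
    - [0, 0, 0.1, 0, 0, 0]
    - [0, 0, 0.1, 0, 0, 0]
    - [0, 0, 0, 0, 0, 0]
    - [0, 0, 0, 0, 0, 0]

```text
clock: 25.27
tool_pos: [0.6581, 0.0058, 0.1864]
orientation: [-179.9, -0.0, -82.8]
force: [-2.0, 1.4, 5.5]
opening: 0.0139
gripper_force: 30.0
```

Contact is made and the bar is seated on the slot floors. I release and back off upward.

Call:
play_rows:
  plan:
    - [0, 0, 0, 0, 0, 0]
    - [0, 0, 0, 0, 0, 0]
    - [0, 0, 0, 0, 0, 0]
    - [0, 0, 0, 0, 0, 0]
    - [0, 0, 0, 0, 0, 0]
    - [0, 0, -1.5, 0, 0, 0]
    - [0, 0, -2.5, 0, 0, 0]
    - [0, 0, -2.5, 0, 0, 0]
    - [0, 0, -2.5, 0, 0, 0]
    - [0, 0, 0, 0, 0, 0]
    - [0, 0, 0, 0, 0, 0]
  grip: 6

```text
clock: 26.18
tool_pos: [0.6584, 0.006, 0.2768]
orientation: [-179.8, 0.0, -82.8]
force: [-0.8, -0.5, -0.8]
opening: 0.0598
gripper_force: 0.0
```

```bash
python3 - <<'E'
from h import *
o=get_obs();print(o['tool_pos'],o['orientation'],o['opening'],o['force'])
for c in ('wrist','scene','side'):
    save(c,c+'9'); find(c,['clamp_bar','bar_grip','bar_end','pulse_button_top'])
b=cv2.imread('pics/side9.png')[100:260,120:320];a=cv2.imread('pics/scene9.png')[130:270,200:370]
cv2.imwrite('pics/m9.png',np.hstack([cv2.resize(a,(400,330),interpolation=3),cv2.resize(b,(400,330),interpolation=3)]))
plan([(.5527,.0027,.28,-82.8),(.5527,.0027,.105,-82.8)])
E
```

```text
[0.65837596 0.00598209 0.27675142] [-1.79797112e+02  2.40124392e-02 -8.28238445e+01] 0.05980518266049511 [-0.78725439 -0.50783092 -0.78278317]
wrist clamp_bar [0.64  0.161 0.141] 0.74
wrist clamp_bar [0.659 0.01  0.14 ] 0.71
wrist bar_grip [0.657 0.006 0.179] 0.9
wrist bar_end [0.637 0.163 0.142] 0.57
wrist pulse_button_top [0.55  0.004 0.063] 0.86
scene clamp_bar [0.659 0.004 0.145] 0.59
scene bar_grip [0.656 0.007 0.187] 0.58
scene bar_end [0.635 0.159 0.135] 0.89
side clamp_bar [0.657 0.006 0.142] 0.7
side clamp_bar [ 0.704  0.346 -0.001] 0.19
side bar_grip [0.659 0.006 0.188] 0.96
side bar_grip [ 0.705  0.343 -0.001] 0.57
side bar_grip [0.656 0.011 0.002] 0.48
side bar_end [0.641 0.162 0.136] 0.82
side pulse_button_top [0.558 0.002 0.063] 0.52
side pulse_button_top [0.653 0.007 0.142] 0.22
3 x [-0.33, 3.48, -0.17, 0.0, 0.0, -0.01]
5 x [0.0, -0.0, 3.5, 0.0, 0.0, -0.0]
```

View pics/m9.png

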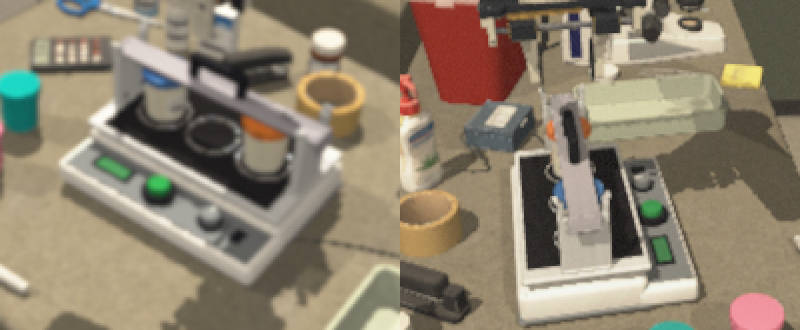

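The bar lies in both slots over both lids (left panel: bar from (130,50) to (310,140)). For the button I must turn the gripper a quarter so its body clears the bar, with the fingers closed.

Call:
play_rows:
  plan:
    - [-0.3, 3.5, 0, 0, 0, 0]
    - [-0.3, 3.5, 0, 0, 0, 0]
    - [-0.3, 3.5, 0, 0, 0, 0]
    - [0, 0, 0, 0, 0, 7]
    - [0, 0, 0, 0, 0, 7]
    - [0, 0, 0, 0, 0, 7]
    - [0, 0, 0, 0, 0, 7]
    - [0, 0, 0, 0, 0, 7]
    - [0, 0, 0, 0, 0, 7]
    - [0, 0, 0, 0, 0, 7]
    - [0, 0, 0, 0, 0, 7]
    - [0, 0, 0, 0, 0, 7]
    - [0, 0, 0, 0, 0, 7]
    - [0, 0, 0, 0, 0, 7]
    - [0, 0, 0, 0, 0, 7]
    - [0, 0, 0, 0, 0, 6]
    - [0, 0, 0, 0, 0, 0]
    - [0, 0, 0, 0, 0, 0]
  grip: 0

```text
clock: 28.43
tool_pos: [0.5523, 0.0017, 0.275]
orientation: [180.0, 0.0, -172.6]
force: [0.4, -0.2, 0.2]
opening: 0.0003
gripper_force: 0.0
```

```bash
python3 - <<'E'
from h import *
o=get_obs();print(o['tool_pos'],o['orientation'],o['opening'],o['force'],o['joint_pos'])
for c in ('scene','side','wrist'):
    s=save(c,c+'10'); find(c,['pulse_button_top'])
    m=cv2.inRange(cv2.cvtColor(s['frame'],cv2.COLOR_RGB2HSV),(50,120,60),(75,255,255))
    n,l,st,ce=cv2.connectedComponentsWithStats(m)
    for i in range(1,n):
        if st[i,4]>30: print(c,st[i],ce[i],unpix(s,*ce[i],.059))
plan([(.553,.0027,.11,-172.8),(.553,.0027,.085,-172.8)])
E
```

```text
[0.55231075 0.00166426 0.27498215] [ 1.79997777e+02  1.51901247e-02 -1.72631202e+02] 0.0002961251690024077 [ 0.36649009 -0.2422603   0.17986092] [ 2.04937632e+01  7.91944012e+00 -1.23284122e+01  1.36920146e-03
 -6.97368496e+01 -1.03125439e+02]
scene pulse_button_top [0.554 0.003 0.062] 0.54
scene [467 199  21  12  94] [479.14893617 204.43617021] [ 1.02326343 -0.43936518  0.059     ]
scene [262 205  11   9  71] [266.88732394 208.76056338] [ 0.54851399 -0.00114386  0.059     ]
side pulse_button_top [0.556 0.001 0.061] 0.39
side [151  93   8   5  31] [155.03225806  95.32258065] [ 0.91913045 -0.86058372  0.059     ]
side [241 198  10   8  61] [245.37704918 201.14754098] [0.55317425 0.01255179 0.059     ]
wrist pulse_button_top [0.548 0.005 0.064] 0.55
wrist [242 155  26  27 544] [254.52205882 168.41727941] [0.55233085 0.00251779 0.059     ]
5 x [-0.02, 0.02, 3.3, 0.0, 0.0, 0.01]
1 x [0.0, -0.0, 2.5, 0.0, 0.0, -0.0]
```

Call:
play_rows:
  plan:
    - [0, 0.05, 3.3, 0, 0, 0]
    - [0, 0.05, 3.3, 0, 0, 0]
    - [0, 0, 3.3, 0, 0, 0]
    - [0, 0, 3.3, 0, 0, 0]
    - [0, 0, 3, 0, 0, 0]
    - [0, 0, 1.5, 0, 0, 0]
    - [0, 0, 0.8, 0, 0, 0]
    - [0, 0, 0, 0, 0, 0]
    - [0, 0, 0, 0, 0, 0]

```text
clock: 29.48
tool_pos: [0.5527, 0.0027, 0.0904]
orientation: [-180.0, 0.0, -172.8]
force: [0.1, 0.1, 1.0]
opening: 0.0004
gripper_force: 0.0
```

Call:
play_rows:
  plan:
    - [0, 0, 0.4, 0, 0, 0]
    - [0, 0, 0.4, 0, 0, 0]
    - [0, 0, 0.4, 0, 0, 0]
    - [0, 0, 0.3, 0, 0, 0]
    - [0, 0, 0.2, 0, 0, 0]
    - [0, 0, 0, 0, 0, 0]

```text
clock: 29.98
tool_pos: [0.553, 0.0029, 0.0741]
orientation: [-180.0, 0.1, -172.8]
force: [-0.8, 1.0, 7.9]
opening: -0.0001
gripper_force: 4.3
```

The force exceeds the 5 N that means fully down, so I hold for over three seconds.

Call:
play_rows:
  plan:
    - [0, 0, 0.08, 0, 0, 0]
    - [0, 0, 0, 0, 0, 0]
    - [0, 0, 0, 0, 0, 0]
    - [0, 0, 0, 0, 0, 0]
    - [0, 0, 0, 0, 0, 0]
    - [0, 0, 0, 0, 0, 0]
    - [0, 0, 0, 0, 0, 0]
    - [0, 0, 0, 0, 0, 0]
    - [0, 0, 0, 0, 0, 0]
    - [0, 0, 0, 0, 0, 0]
    - [0, 0, 0, 0, 0, 0]
    - [0, 0, 0, 0, 0, 0]
    - [0, 0, 0, 0, 0, 0]
    - [0, 0, 0, 0, 0, 0]
    - [0, 0, 0, 0, 0, 0]
    - [0, 0, 0, 0, 0, 0]
    - [0, 0, 0, 0, 0, 0]
    - [0, 0, 0, 0, 0, 0]
    - [0, 0, 0, 0, 0, 0]
    - [0, 0, 0, 0, 0, 0]

```text
clock: 31.65
tool_pos: [0.553, 0.0029, 0.0739]
orientation: [180.0, 0.1, -172.8]
force: [-4.4, 1.6, 16.5]
opening: 0.0003
gripper_force: 8.0
```

Call:
play_rows:
  plan:
    - [0, 0, 0, 0, 0, 0]
    - [0, 0, 0, 0, 0, 0]
    - [0, 0, 0, 0, 0, 0]
    - [0, 0, 0, 0, 0, 0]
    - [0, 0, 0, 0, 0, 0]
    - [0, 0, 0, 0, 0, 0]
    - [0, 0, 0, 0, 0, 0]
    - [0, 0, 0, 0, 0, 0]
    - [0, 0, 0, 0, 0, 0]
    - [0, 0, 0, 0, 0, 0]
    - [0, 0, 0, 0, 0, 0]
    - [0, 0, 0, 0, 0, 0]
    - [0, 0, 0, 0, 0, 0]
    - [0, 0, 0, 0, 0, 0]
    - [0, 0, 0, 0, 0, 0]
    - [0, 0, 0, 0, 0, 0]
    - [0, 0, 0, 0, 0, 0]
    - [0, 0, 0, 0, 0, 0]
    - [0, 0, 0, 0, 0, 0]
    - [0, 0, 0, 0, 0, 0]

```text
clock: 33.32
tool_pos: [0.553, 0.0029, 0.0739]
orientation: [-180.0, 0.1, -172.8]
force: [-4.3, 1.5, 16.7]
opening: 0.0002
gripper_force: 8.0
```

Call:
play_rows:
  plan:
    - [0, 0, 0, 0, 0, 0]
    - [0, 0, 0, 0, 0, 0]
    - [0, 0, 0, 0, 0, 0]
    - [0, 0, 0, 0, 0, 0]
    - [0, 0, 0, 0, 0, 0]
    - [0, 0, -1, 0, 0, 0]
    - [0, 0, -2, 0, 0, 0]
    - [0, 0, -3, 0, 0, 0]
    - [0, 0, -4, 0, 0, 0]
    - [0, 0, -4, 0, 0, 0]
    - [0, 0, -4, 0, 0, 0]
    - [0, 0, -2, 0, 0, 0]
    - [0, 0, 0, 0, 0, 0]
    - [0, 0, 0, 0, 0, 0]

```text
clock: 34.48
tool_pos: [0.5524, 0.0028, 0.2736]
orientation: [179.9, 0.2, -172.8]
force: [0.5, -0.6, -0.6]
opening: 0.0003
gripper_force: 0.0
```

```bash
python3 - <<'E'
from h import *
o=get_obs();print(o['tool_pos'],o['orientation'],o['opening'],o['force'])
for c in ('scene','side'):
    save(c,c+'11'); find(c,['clamp_bar','bar_grip','tray','pulse_button_top'])
plan([(.5527,.0027,.27,-82.8),(.658,.006,.27,-82.8),(.658,.006,.187,-82.8)])
E
```

```text
[0.55236577 0.00278413 0.27360096] [ 1.79947802e+02  1.56621821e-01 -1.72834509e+02] 0.0003254936435102589 [ 0.51185426 -0.64433154 -0.64961225]
scene clamp_bar [0.658 0.007 0.141] 0.78
scene bar_grip [0.657 0.008 0.188] 0.84
scene bar_grip [0.658 0.008 0.142] 0.63
scene tray [ 0.539 -0.349  0.002] 0.93
scene tray [0.636 0.159 0.134] 0.31
scene pulse_button_top [0.553 0.005 0.058] 0.5
side clamp_bar [0.654 0.005 0.141] 0.68
side bar_grip [0.655 0.007 0.188] 0.8
side tray [ 0.538 -0.349 -0.002] 0.97
side pulse_button_top [0.558 0.001 0.064] 0.44
13 x [-0.0, -0.0, 0.01, 0.0, 0.0, -6.93]
3 x [0.33, -3.5, -0.0, 0.0, 0.0, -0.0]
3 x [0.0, -0.0, 2.77, 0.0, 0.0, -0.0]
```

Call:
play_rows:
  plan:
    - [0, 0, 0, 0, 0, -6.92]
    - [0, 0, 0, 0, 0, -6.92]
    - [0, 0, 0, 0, 0, -6.92]
    - [0, 0, 0, 0, 0, -6.92]
    - [0, 0, 0, 0, 0, -6.92]
    - [0, 0, 0, 0, 0, -6.92]
    - [0, 0, 0, 0, 0, -6.92]
    - [0, 0, 0, 0, 0, -6.92]
    - [0, 0, 0, 0, 0, -6.92]
    - [0, 0, 0, 0, 0, -6.92]
    - [0, 0, 0, 0, 0, -6.92]
    - [0, 0, 0, 0, 0, -6.92]
    - [0, 0, 0, 0, 0, -6.92]
    - [0.33, -3.5, 0, 0, 0, 0]
    - [0.33, -3.5, 0, 0, 0, 0]
    - [0.33, -3.5, 0, 0, 0, 0]
    - [0, 0, 0, 0, 0, 0]
    - [0, 0, 0, 0, 0, 0]
  grip: 6

```text
clock: 36.48
tool_pos: [0.6586, 0.0058, 0.2698]
orientation: [179.8, -0.0, -82.9]
force: [-0.2, -0.8, -0.6]
opening: 0.06
gripper_force: 0.0
```

```bash
python3 - <<'E'
from h import *
o=get_obs();print(o['tool_pos'],o['orientation'],o['opening'],o['force'])
plan([(.6578,.006,.1865,-82.8)])
E
```

```text
[0.65855156 0.00580804 0.26982394] [ 1.79820904e+02 -2.46905801e-02 -8.29050313e+01] 0.06001408958249775 [-0.22374988 -0.83104849 -0.60432479]
3 x [-0.01, 0.02, 2.78, 0.0, 0.0, -0.04]
```

Call:
play_rows:
  plan:
    - [0, 0.05, 2.5, 0, 0, 0]
    - [0, 0, 2.5, 0, 0, 0]
    - [0, 0, 2.0, 0, 0, 0]
    - [0, 0, 1.2, 0, 0, 0]
    - [0, 0, 0, 0, 0, 0]
    - [0, 0, 0, 0, 0, 0]

```text
clock: 36.98
tool_pos: [0.6569, 0.0057, 0.1906]
orientation: [180.0, -0.0, -82.8]
force: [0.9, -0.0, 0.1]
opening: 0.06
gripper_force: 0.0
```

Call:
play_rows:
  plan:
    - [0, 0, 0, 0, 0, 0]
    - [0, 0, 0, 0, 0, 0]
    - [0, 0, 0, 0, 0, 0]
    - [0, 0, 0, 0, 0, 0]
    - [0, 0, 0, 0, 0, 0]
    - [0, 0, 0, 0, 0, 0]
    - [0, 0, 0, 0, 0, 0]
    - [0, 0, 0, 0, 0, 0]
    - [0, 0, 0, 0, 0, 0]
  grip: 0.5

```text
clock: 37.73
tool_pos: [0.6574, 0.0059, 0.1902]
orientation: [-180.0, -0.0, -82.9]
force: [1.1, 0.8, 0.1]
opening: 0.0143
gripper_force: 30.0
```

Call:
play_rows:
  plan:
    - [0, 0, -0.5, 0, 0, 0]
    - [0, 0, -1, 0, 0, 0]
    - [0, 0, -1.5, 0, 0, 0]
    - [0, 0, -2, 0, 0, 0]
    - [0, 0, -2.5, 0, 0, 0]
    - [0, 0, -2.5, 0, 0, 0]
    - [0, 0, -1.5, 0, 0, 0]
    - [0, 0, 0, 0, 0, 0]
    - [0, 0, 0, 0, 0, 0]

```text
clock: 38.48
tool_pos: [0.657, 0.006, 0.3056]
orientation: [-179.9, 0.0, -82.9]
force: [-0.6, -0.5, -5.4]
opening: 0.0139
gripper_force: 30.0
```

```bash
python3 - <<'E'
from h import *
o=get_obs();print(o['tool_pos'],o['orientation'],o['opening'],o['force'])
for c in ('scene','side'):
    save(c,c+'12'); find(c,['clamp_bar','bar_grip','cup_a'])
plan([(.4215,-.019,.28,-94.0,14),(.4215,-.019,.06,-94,8)])
E
```

```text
[0.65696823 0.00596893 0.30559645] [-1.79937419e+02  4.56762167e-02 -8.28741587e+01] 0.013871190716857539 [-0.55013882 -0.50803024 -5.4276174 ]
scene clamp_bar [0.654 0.007 0.258] 0.92
scene bar_grip [0.653 0.004 0.303] 0.57
scene bar_grip [0.648 0.087 0.075] 0.37
scene cup_a [ 0.67  -0.074  0.076] 0.89
scene cup_a [ 0.549  0.272 -0.006] 0.87
scene cup_a [0.649 0.09  0.074] 0.84
scene cup_a [ 0.445  0.231 -0.001] 0.62
side clamp_bar [0.655 0.006 0.253] 0.89
side bar_grip [0.652 0.004 0.302] 0.91
side cup_a [0.547 0.272 0.005] 0.82
side cup_a [ 0.36   0.251 -0.001] 0.79
side cup_a [0.647 0.082 0.076] 0.69
side cup_a [0.442 0.238 0.004] 0.64
side cup_a [ 0.664 -0.071  0.076] 0.54
14 rows [[-0.03, 1.69, 0.17, 0.0, 0.0, 0.8], [-0.01, 1.69, 0.17, 0.0, 0.0, 0.8], [0.01, 1.69, 0.17, 0.0, 0.0, 0.8], [0.04, 1.69, 0.17, 0.0, 0.0, 0.8], [0.06, 1.69, 0.17, 0.0, 0.0, 0.8], [0.08, 1.69, 0.17, 0.0, 0.0, 0.8], [0.11, 1.69, 0.17, 0.0, 0.0, 0.8], [0.13, 1.69, 0.17, 0.0, 0.0, 0.8], [0.15, 1.68, 0.17, 0.0, 0.0, 0.8], [0.18, 1.68, 0.17, 0.0, 0.0, 0.8], [0.2, 1.68, 0.17, 0.0, 0.0, 0.8], [0.22, 1.68, 0.17, 0.0, 0.0, 0.8], [0.25, 1.67, 0.17, 0.0, 0.0, 0.8], [0.27, 1.67, 0.17, 0.0, 0.0, 0.8]]
8 x [0.0, -0.0, 2.75, 0.0, 0.0, -0.0]
```

Call:
play_rows:
  plan:
    - [0, 1.69, 0.17, 0, 0, 0.8]
    - [0, 1.69, 0.17, 0, 0, 0.8]
    - [0, 1.69, 0.17, 0, 0, 0.8]
    - [0, 1.69, 0.17, 0, 0, 0.8]
    - [0.1, 1.69, 0.17, 0, 0, 0.8]
    - [0.1, 1.69, 0.17, 0, 0, 0.8]
    - [0.1, 1.69, 0.17, 0, 0, 0.8]
    - [0.1, 1.69, 0.17, 0, 0, 0.8]
    - [0.1, 1.69, 0.17, 0, 0, 0.8]
    - [0.2, 1.69, 0.17, 0, 0, 0.8]
    - [0.2, 1.68, 0.17, 0, 0, 0.8]
    - [0.2, 1.68, 0.17, 0, 0, 0.8]
    - [0.3, 1.68, 0.17, 0, 0, 0.8]
    - [0.2, 1.68, 0.17, 0, 0, 0.8]
    - [0, 0, 0, 0, 0, 0]
    - [0, 0, 0, 0, 0, 0]

```text
clock: 40.22
tool_pos: [0.4208, -0.0183, 0.2817]
orientation: [-179.9, 0.0, -94.0]
force: [0.2, 0.7, -4.0]
opening: 0.0139
gripper_force: 30.0
```

```bash
python3 - <<'E'
from h import *
o=get_obs();print(o['tool_pos'],o['orientation'],o['opening'],o['force'])
save('wrist','w13');find('wrist',['clamp_bar'])
find('side',['tray'])
E
```

```text
[ 0.42082194 -0.01825797  0.28174831] [-1.79919585e+02  3.93868993e-02 -9.40305399e+01] 0.01387559968859861 [ 0.2377946   0.69655834 -3.99839548]
wrist clamp_bar [ 0.422 -0.016  0.231] 0.62
side tray [ 0.535 -0.349 -0.004] 0.78
```

Call:
play_rows:
  plan:
    - [0, 0, 2.8, 0, 0, 0]
    - [0, 0, 2.8, 0, 0, 0]
    - [0, 0, 2.8, 0, 0, 0]
    - [0, 0, 2.8, 0, 0, 0]
    - [0, 0, 2.8, 0, 0, 0]
    - [0, 0, 2.8, 0, 0, 0]
    - [0, 0, 2.4, 0, 0, 0]
    - [0, 0, 1.5, 0, 0, 0]
    - [0, 0, 1, 0, 0, 0]
    - [0, 0, 0, 0, 0, 0]
    - [0, 0, 0, 0, 0, 0]

```text
clock: 41.28
tool_pos: [0.4217, -0.0182, 0.0639]
orientation: [179.9, -0.1, -94.1]
force: [0.3, 0.6, -3.4]
opening: 0.0135
gripper_force: 30.0
```

Call:
play_rows:
  plan:
    - [0, 0, 0.5, 0, 0, 0]
    - [0, 0, 0.4, 0, 0, 0]
    - [0, 0, 0.2, 0, 0, 0]
    - [0, 0, 0.1, 0, 0, 0]
    - [0, 0, 0, 0, 0, 0]

```text
clock: 41.7
tool_pos: [0.4213, -0.0182, 0.0523]
orientation: [-180.0, 0.0, -94.1]
force: [0.7, 0.1, -4.0]
opening: 0.0134
gripper_force: 30.0
```

Call:
play_rows:
  plan:
    - [0, 0, 0.1, 0, 0, 0]
    - [0, 0, 0.1, 0, 0, 0]
    - [0, 0, 0, 0, 0, 0]

```text
clock: 41.95
tool_pos: [0.4219, -0.0181, 0.0513]
orientation: [-179.9, -0.0, -94.0]
force: [-4.2, -0.1, 11.1]
opening: 0.0137
gripper_force: 30.0
```

The bar rests on the worktop. I release, rise, and look at everything, tray included.

Call:
play_rows:
  plan:
    - [0, 0, 0, 0, 0, 0]
    - [0, 0, 0, 0, 0, 0]
    - [0, 0, 0, 0, 0, 0]
    - [0, 0, 0, 0, 0, 0]
    - [0, 0, 0, 0, 0, 0]
    - [0, 0, -1.5, 0, 0, 0]
    - [0, 0, -3.5, 0, 0, 0]
    - [0, 0, -4, 0, 0, 0]
    - [0, 0, -4, 0, 0, 0]
    - [0, 0, -4, 0, 0, 0]
    - [0, 0, -4, 0, 0, 0]
    - [0, 0, -4, 0, 0, 0]
    - [0, 0, 0, 0, 0, 0]
  grip: 6

```text
clock: 43.03
tool_pos: [0.4245, -0.0179, 0.3083]
orientation: [-179.3, 0.2, -94.0]
force: [1.8, 0.4, 1.1]
opening: 0.0602
gripper_force: 0.0
```

```bash
python3 - <<'E'
from h import *
o=get_obs();print(o['tool_pos'],o['orientation'],o['opening'],o['force'])
for c in ('scene','side'):
    s=save(c,c+'14'); find(c,['clamp_bar','bar_grip','bar_end','cup_a','tray'])
plan([(.6681,-.0735,.28,-82.8),(.6681,-.0735,.138,-82.8)])
a=cv2.imread('pics/scene14.png')
cv2.imwrite('pics/c14.png',cv2.resize(a[130:360,190:430],None,fx=2.6,fy=2.6,interpolation=3))
E
```

```text
[ 0.42449408 -0.01791801  0.30834431] [-1.79309531e+02  1.74448990e-01 -9.40111691e+01] 0.06021470320578505 [1.84857695 0.4332383  1.1420838 ]
scene clamp_bar [ 0.42  -0.017  0.004] 0.66
scene bar_grip [ 0.421 -0.018  0.052] 0.76
scene bar_grip [0.649 0.087 0.071] 0.46
scene bar_end [ 0.426  0.137 -0.004] 0.91
scene bar_end [0.553 0.005 0.061] 0.57
scene cup_a [ 0.444  0.233 -0.002] 0.92
scene cup_a [0.648 0.09  0.073] 0.89
scene cup_a [ 0.666 -0.071  0.076] 0.78
scene cup_a [ 0.546  0.272 -0.001] 0.75
scene cup_a [ 0.36   0.247 -0.   ] 0.45
scene cup_a [ 0.674 -0.134  0.147] 0.41
scene tray [ 0.538 -0.355  0.   ] 0.69
scene tray [ 0.427  0.138 -0.006] 0.22
side clamp_bar [ 0.422 -0.019  0.003] 0.81
side clamp_bar [ 0.416 -0.018  0.051] 0.48
side bar_grip [ 0.419 -0.018  0.049] 0.86
side bar_grip [ 0.652  0.009 -0.002] 0.63
side bar_end [ 0.436  0.14  -0.001] 0.92
side bar_end [0.658 0.001 0.074] 0.42
side cup_a [0.646 0.086 0.074] 0.9
side cup_a [0.546 0.275 0.003] 0.9
side cup_a [0.443 0.239 0.001] 0.88
side cup_a [ 0.359  0.253 -0.003] 0.87
side cup_a [ 0.666 -0.073  0.074] 0.68
side cup_a [ 0.419 -0.019  0.048] 0.23
side tray [ 0.537 -0.35  -0.003] 0.93
7 rows [[0.54, -3.57, 0.28, 0.0, 0.0, -1.61], [0.64, -3.56, 0.28, 0.0, 0.0, -1.61], [0.74, -3.54, 0.28, 0.0, 0.0, -1.61], [0.84, -3.52, 0.28, 0.0, 0.0, -1.61], [0.94, -3.49, 0.28, 0.0, 0.0, -1.61], [1.03, -3.46, 0.28, 0.0, 0.0, -1.61], [1.13, -3.43, 0.28, 0.0, 0.0, -1.61]]
4 x [0.0, -0.0, 3.55, 0.0, 0.0, -0.0]
```

View pics/c14.png

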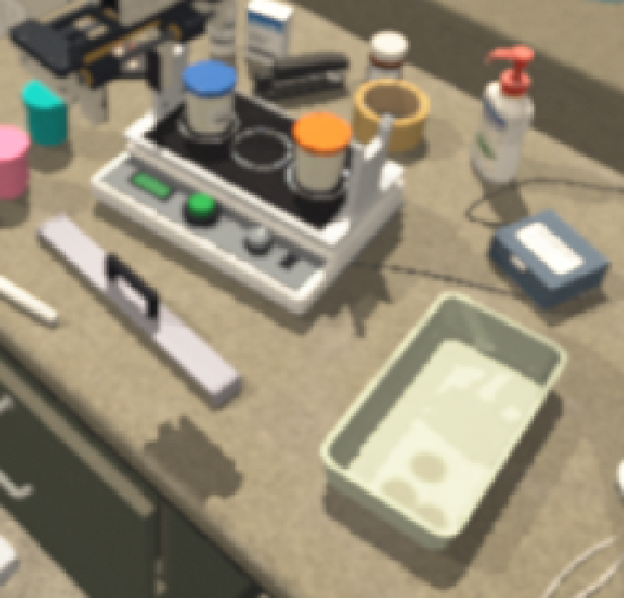

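The bar lies flat, handle up; both cups are upright on the deck; the tray is clear, with rim corners at crop (450,300), (565,355), (445,545), (328,455). Next is the orange cup.

Call:
play_rows:
  plan:
    - [0.54, -3.55, 0.2, 0, 0, -1.61]
    - [0.64, -3.55, 0.2, 0, 0, -1.61]
    - [0.74, -3.54, 0.2, 0, 0, -1.6]
    - [0.84, -3.52, 0.2, 0, 0, -1.6]
    - [0.94, -3.49, 0.2, 0, 0, -1.6]
    - [1.03, -3.46, 0.2, 0, 0, -1.6]
    - [1.13, -3.43, 0.2, 0, 0, -1.6]
    - [0, 0, 0, 0, 0, 0]
    - [0, 0, 0, 0, 0, 0]
    - [0, 0, 0, 0, 0, 0]
  grip: 8.76

```text
clock: 44.47
tool_pos: [0.6676, -0.0738, 0.2852]
orientation: [179.9, -0.0, -82.9]
force: [-0.4, 0.4, -0.6]
opening: 0.0878
gripper_force: 0.0
```

```bash
python3 - <<'E'
from h import *
o=get_obs();print(o['tool_pos'],o['orientation'],o['opening'],o['force'])
plan([(.6675,-.0732,.138,-82.8)])
s=snapshot('scene')
P=[unpix(s,u/2.6+190,v/2.6+130,.044)[:2] for u,v in((450,297),(567,355),(443,547),(324,458))]
P=np.array(P);print(np.round(P,3).tolist(),P.mean(0))
d=(P[0]+P[1]-P[2]-P[3])/2;print(np.linalg.norm(d),np.degrees(np.arctan2(d[1],d[0])),np.linalg.norm(P[0]-P[1]))
E
```

```text
[ 0.66755428 -0.07375233  0.28519626] [ 1.79891754e+02 -7.17063940e-04 -8.28833513e+01] 0.0877854503633156 [-0.39518453  0.38312848 -0.60995411]
4 x [-0.01, -0.0, 3.68, 0.0, 0.0, -0.02]
[[0.65, -0.277], [0.67, -0.405], [0.406, -0.436], [0.401, -0.308]] [ 0.53175103 -0.35652833]
0.25885842056006414 6.813185974482969 0.1294960813986658
```

Call:
play_rows:
  plan:
    - [0, 0, 3.4, 0, 0, 0]
    - [0, 0, 3.4, 0, 0, 0]
    - [0, 0, 3.4, 0, 0, 0]
    - [0, 0, 2.7, 0, 0, 0]
    - [0, 0, 1.7, 0, 0, 0]
    - [0, 0, 0, 0, 0, 0]
    - [0, 0, 0, 0, 0, 0]

```text
clock: 45.1
tool_pos: [0.6672, -0.0734, 0.1411]
orientation: [180.0, -0.0, -82.8]
force: [0.1, 0.0, 1.6]
opening: 0.0874
gripper_force: 0.0
```

Call:
play_rows:
  plan:
    - [0, 0, 0, 0, 0, 0]
    - [0, 0, 0, 0, 0, 0]
    - [0, 0, 0, 0, 0, 0]
    - [0, 0, 0, 0, 0, 0]
    - [0, 0, 0, 0, 0, 0]
    - [0, 0, 0, 0, 0, 0]
    - [0, 0, 0, 0, 0, 0]
  grip: 5.5

```text
clock: 45.68
tool_pos: [0.6683, -0.0736, 0.1413]
orientation: [-179.9, -0.0, -82.8]
force: [-1.6, 0.2, 6.4]
opening: 0.0617
gripper_force: 30.0
```

```bash
python3 - <<'E'
from h import *
o=get_obs();print(o['tool_pos'],o['orientation'],o['opening'],o['force'])
plan([(.667,-.0735,.30,-82.8),(.597,-.343,.27,-83,9)])
E
```

```text
[ 0.66826867 -0.07363322  0.14131824] [-1.79922862e+02 -1.67169739e-02 -8.28293239e+01] 0.061697897479993366 [-1.58830854  0.22220949  6.3740463 ]
4 x [-0.01, 0.03, -3.97, 0.0, 0.0, -0.01]
9 rows [[2.87, 1.15, 0.33, 0.0, 0.0, 0.02], [2.87, 1.15, 0.33, 0.0, 0.0, 0.02], [2.87, 1.14, 0.33, 0.0, 0.0, 0.02], [2.87, 1.14, 0.33, 0.0, 0.0, 0.02], [2.88, 1.14, 0.33, 0.0, 0.0, 0.02], [2.88, 1.14, 0.33, 0.0, 0.0, 0.02], [2.88, 1.14, 0.33, 0.0, 0.0, 0.02], [2.88, 1.14, 0.33, 0.0, 0.0, 0.02], [2.88, 1.14, 0.33, 0.0, 0.0, 0.02]]
```

Call:
play_rows:
  plan:
    - [0, 0, -2, 0, 0, 0]
    - [0, 0, -3.8, 0, 0, 0]
    - [0, 0, -3.8, 0, 0, 0]
    - [0, 0, -3.8, 0, 0, 0]
    - [0, 0, -2.4, 0, 0, 0]
    - [2.87, 1.15, 0.33, 0, 0, 0]
    - [2.87, 1.15, 0.33, 0, 0, 0]
    - [2.87, 1.15, 0.33, 0, 0, 0]
    - [2.87, 1.15, 0.33, 0, 0, 0]
    - [2.87, 1.15, 0.33, 0, 0, 0]
    - [2.87, 1.15, 0.33, 0, 0, 0]
    - [0, 0, 0, 0, 0, 0]
    - [0, 0, 0, 0, 0, 0]

```text
clock: 46.77
tool_pos: [0.6198, -0.2547, 0.2777]
orientation: [179.9, 0.0, -83.0]
force: [0.0, 0.5, -0.7]
opening: 0.0615
gripper_force: 30.0
```

```bash
python3 - <<'E'
from h import *
o=get_obs();print(o['tool_pos'],o['orientation'],o['opening'],o['force'])
for c in ('wrist','scene','side'):
    s=save(c,c+'15'); find(c,['tray'])
s=snapshot('wrist');print(s['position'],s['attitude'])
plan([(.597,-.343,.25,-83),(.597,-.343,.075,-83)])
E
```

```text
[ 0.61984994 -0.25472996  0.27766037] [ 1.79928340e+02  3.02158565e-02 -8.30143425e+01] 0.06147698466473018 [ 0.03552711  0.48287196 -0.71657626]
wrist tray [ 0.541 -0.351  0.   ] 0.97
scene tray [ 0.537 -0.351 -0.002] 0.55
side tray [ 0.534 -0.35  -0.002] 0.58
side tray [0.342 0.349 0.001] 0.19
[ 0.63052327 -0.32826389  0.41762595] [ 1.63681626e+02  1.05471837e-02 -1.72792633e+02]
3 rows [[2.9, 1.18, 0.95, 0.0, 0.0, 0.07], [2.9, 1.17, 0.95, 0.0, 0.0, 0.07], [2.9, 1.17, 0.95, 0.0, 0.0, 0.07]]
5 x [0.0, -0.0, 3.5, 0.0, 0.0, 0.0]
```

View pics/wrist15.png

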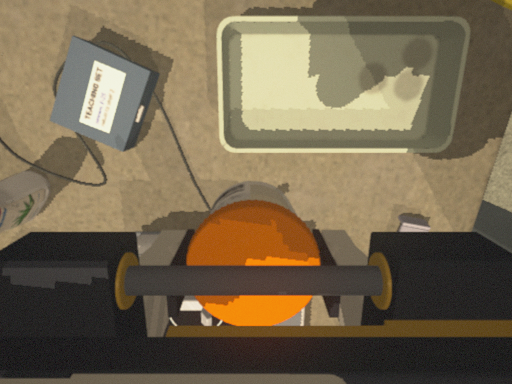

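The tray (rim 218–470 by 17–150 px) is square with the gripper, its centre at about (0.537,−0.351). I'm placing orange in its far half.

Call:
play_rows:
  plan:
    - [2.9, 1.18, 0.95, 0, 0, 0]
    - [2.9, 1.18, 0.95, 0, 0, 0]
    - [2.9, 1.18, 0.95, 0, 0, 0]
    - [0, 0, 0, 0, 0, 0]
    - [0, 0, 3.5, 0, 0, 0]
    - [0, 0, 3.5, 0, 0, 0]
    - [0, 0, 3.5, 0, 0, 0]
    - [0, 0, 3.5, 0, 0, 0]
    - [0, 0, 2.0, 0, 0, 0]
    - [0, 0, 1.0, 0, 0, 0]
    - [0, 0, 0.4, 0, 0, 0]
    - [0, 0, 0, 0, 0, 0]
    - [0, 0, 0, 0, 0, 0]

```text
clock: 48.2
tool_pos: [0.5977, -0.344, 0.0776]
orientation: [-179.9, -0.1, -82.8]
force: [-0.6, 0.2, -0.1]
opening: 0.0618
gripper_force: 30.0
```

Call:
play_rows:
  plan:
    - [0, 0, 0.4, 0, 0, 0]
    - [0, 0, 0.2, 0, 0, 0]
    - [0, 0, 0.15, 0, 0, 0]
    - [0, 0, 0.1, 0, 0, 0]
    - [0, 0, 0, 0, 0, 0]

```text
clock: 48.62
tool_pos: [0.5969, -0.3441, 0.069]
orientation: [-179.9, -0.1, -82.8]
force: [-1.9, 0.7, 6.8]
opening: 0.0614
gripper_force: 30.0
```

The cup touches the floor. I release and rise.

Call:
play_rows:
  plan:
    - [0, 0, 0, 0, 0, 0]
    - [0, 0, 0, 0, 0, 0]
    - [0, 0, 0, 0, 0, 0]
    - [0, 0, 0, 0, 0, 0]
    - [0, 0, 0, 0, 0, 0]
    - [0, 0, 0, 0, 0, 0]
    - [0, 0, -1.5, 0, 0, 0]
    - [0, 0, -3.5, 0, 0, 0]
    - [0, 0, -4, 0, 0, 0]
    - [0, 0, -4, 0, 0, 0]
    - [0, 0, -4, 0, 0, 0]
    - [0, 0, -4, 0, 0, 0]
    - [0, 0, -2, 0, 0, 0]
    - [0, 0, 0, 0, 0, 0]
    - [0, 0, 0, 0, 0, 0]
  grip: 8.76

```text
clock: 49.87
tool_pos: [0.597, -0.3439, 0.2995]
orientation: [-179.8, -0.1, -82.8]
force: [-0.1, 0.4, -1.1]
opening: 0.0877
gripper_force: 0.0
```

```bash
python3 - <<'E'
from h import *
o=get_obs();print(o['tool_pos'],o['orientation'],o['opening'],o['force'])
plan([(.6478,.0863,.29,-82.8),(.6478,.0863,.138,-82.8)])
for c in ('scene','side'):
    s=save(c,c+'16'); find(c,['cup_a','tray'])
E
```

```text
[ 0.5969897  -0.34393447  0.29946896] [-1.79809165e+02 -6.89484051e-02 -8.28491212e+01] 0.08767784011810115 [-0.09195893  0.44497577 -1.14937623]
11 x [-3.82, -0.95, 0.09, 0.0, 0.0, -0.0]
4 x [0.0, -0.0, 3.8, 0.0, 0.0, -0.0]
scene cup_a [0.65  0.088 0.072] 0.96
scene cup_a [ 0.544  0.273 -0.003] 0.83
scene cup_a [0.445 0.233 0.004] 0.77
scene cup_a [ 0.595 -0.344  0.001] 0.73
scene cup_a [ 0.358  0.248 -0.003] 0.67
scene tray [ 0.538 -0.349 -0.003] 0.95
scene tray [ 0.403 -0.042  0.004] 0.71
side cup_a [0.441 0.235 0.003] 0.8
side cup_a [0.648 0.086 0.081] 0.79
side cup_a [0.545 0.276 0.005] 0.74
side cup_a [ 0.595 -0.34  -0.001] 0.62
side tray [ 0.535 -0.348 -0.002] 0.61
```

Call:
play_rows:
  plan:
    - [-3.82, -0.95, 0.09, 0, 0, 0]
    - [-3.82, -0.95, 0.09, 0, 0, 0]
    - [-3.82, -0.95, 0.09, 0, 0, 0]
    - [-3.82, -0.95, 0.09, 0, 0, 0]
    - [-3.82, -0.95, 0.09, 0, 0, 0]
    - [-3.82, -0.95, 0.09, 0, 0, 0]
    - [-3.82, -0.95, 0.09, 0, 0, 0]
    - [-3.82, -0.95, 0.09, 0, 0, 0]
    - [-3.82, -0.95, 0.09, 0, 0, 0]
    - [-3.82, -0.95, 0.09, 0, 0, 0]
    - [-3.82, -0.95, 0.09, 0, 0, 0]
    - [0, 0, 0, 0, 0, 0]
    - [0, 0, 0, 0, 0, 0]
    - [0, 0, 3.5, 0, 0, 0]
    - [0, 0, 3.5, 0, 0, 0]
    - [0, 0, 3.5, 0, 0, 0]
    - [0, 0, 3, 0, 0, 0]
    - [0, 0, 1.4, 0, 0, 0]
    - [0, 0, 0, 0, 0, 0]
    - [0, 0, 0, 0, 0, 0]

```text
clock: 51.83
tool_pos: [0.6477, 0.0849, 0.138]
orientation: [179.9, -0.1, -82.9]
force: [0.0, -0.9, 0.3]
opening: 0.0879
gripper_force: 0.0
```

Call:
play_rows:
  plan:
    - [0, 0, 0, 0, 0, 0]
    - [0, 0, 0, 0, 0, 0]
    - [0, 0, 0, 0, 0, 0]
    - [0, 0, 0, 0, 0, 0]
    - [0, 0, 0, 0, 0, 0]
    - [0, 0, 0, 0, 0, 0]
    - [0, 0, 0, 0, 0, 0]
  grip: 5.5

```text
clock: 52.42
tool_pos: [0.6484, 0.0863, 0.1396]
orientation: [-179.9, 0.0, -82.8]
force: [-0.1, -0.4, 5.3]
opening: 0.0612
gripper_force: 30.0
```

```bash
python3 - <<'E'
from h import *
o=get_obs();print(o['tool_pos'],o['orientation'],o['opening'],o['force'])
for c in ('scene','side'):
    s=save(c,c+'17'); find(c,['cup_a','tray','clamp_bar','bar_end'])
plan([(.648,.0855,.31,-82.8),(.477,-.358,.28,-83)])
E
```

```text
[0.6484185  0.08626091 0.13960354] [-1.79904261e+02  3.31108363e-03 -8.28256932e+01] 0.06123191765006506 [-0.07222567 -0.42037916  5.26570861]
scene cup_a [ 0.598 -0.343  0.004] 0.89
scene cup_a [0.445 0.231 0.   ] 0.89
scene cup_a [ 0.547  0.271 -0.005] 0.77
scene cup_a [0.65  0.089 0.071] 0.59
scene tray [ 0.538 -0.348  0.   ] 0.73
scene tray [ 0.41   0.111 -0.003] 0.28
scene clamp_bar [ 0.408 -0.043  0.003] 0.85
scene bar_end [ 0.411  0.112 -0.003] 0.89
side cup_a [0.547 0.276 0.003] 0.97
side cup_a [0.645 0.084 0.074] 0.83
side cup_a [ 0.596 -0.342  0.003] 0.76
side cup_a [0.442 0.24  0.004] 0.58
side tray [ 0.537 -0.347 -0.001] 0.61
side clamp_bar [ 0.404 -0.042  0.008] 0.87
side clamp_bar [ 0.656  0.008 -0.001] 0.66
side bar_end [ 0.42   0.116 -0.003] 0.91
side bar_end [0.641 0.147 0.153] 0.61
5 x [0.01, 0.01, -3.41, 0.0, 0.0, -0.01]
12 rows [[3.49, 1.88, 0.25, 0.0, 0.0, 0.02], [3.49, 1.88, 0.25, 0.0, 0.0, 0.02], [3.49, 1.87, 0.25, 0.0, 0.0, 0.02], [3.49, 1.87, 0.25, 0.0, 0.0, 0.02], [3.49, 1.87, 0.25, 0.0, 0.0, 0.02], [3.49, 1.87, 0.25, 0.0, 0.0, 0.02], [3.49, 1.87, 0.25, 0.0, 0.0, 0.02], [3.49, 1.87, 0.25, 0.0, 0.0, 0.02], [3.49, 1.87, 0.25, 0.0, 0.0, 0.02], [3.49, 1.87, 0.25, 0.0, 0.0, 0.02], [3.49, 1.87, 0.25, 0.0, 0.0, 0.02], [3.49, 1.87, 0.25, 0.0, 0.0, 0.02]]
```

The bar was knocked a few cm aside but lies flat on the worktop, so no harm done. I carry blue to the tray.

Call:
play_rows:
  plan:
    - [0, 0, -1.5, 0, 0, 0]
    - [0, 0, -3.5, 0, 0, 0]
    - [0, 0, -4, 0, 0, 0]
    - [0, 0, -4, 0, 0, 0]
    - [0, 0, -4, 0, 0, 0]
    - [3.49, 1.87, 0.25, 0, 0, 0]
    - [3.49, 1.87, 0.25, 0, 0, 0]
    - [3.49, 1.87, 0.25, 0, 0, 0]
    - [3.49, 1.87, 0.25, 0, 0, 0]
    - [3.49, 1.87, 0.25, 0, 0, 0]
    - [3.49, 1.87, 0.25, 0, 0, 0]
    - [3.49, 1.87, 0.25, 0, 0, 0]
    - [3.49, 1.87, 0.25, 0, 0, 0]
    - [3.49, 1.87, 0.25, 0, 0, 0]
    - [3.49, 1.87, 0.25, 0, 0, 0]
    - [3.49, 1.87, 0.25, 0, 0, 0]
    - [3.49, 1.87, 0.25, 0, 0, 0]
    - [0, 0, 0, 0, 0, 0]
    - [0, 0, 0, 0, 0, 0]
    - [0, 0, 0, 0, 0, 0]

```text
clock: 54.58
tool_pos: [0.477, -0.3574, 0.2781]
orientation: [180.0, 0.0, -82.9]
force: [0.1, 0.6, -0.4]
opening: 0.0616
gripper_force: 30.0
```

```bash
python3 - <<'E'
from h import *
o=get_obs();print(o['tool_pos'],o['orientation'],o['opening'],o['force'])
for c in ('scene','side'):
    s=save(c,c+'18'); find(c,['cup_a','tray'])
plan([(.477,-.358,.08,-83)])
E
```

```text
[ 0.47697915 -0.35736165  0.27807334] [ 1.79962696e+02  4.19176226e-02 -8.29150438e+01] 0.06159772670322383 [ 0.07829731  0.60336794 -0.36746027]
scene cup_a [0.447 0.234 0.001] 0.96
scene cup_a [ 0.598 -0.344  0.003] 0.87
scene cup_a [ 0.476 -0.355  0.21 ] 0.82
scene cup_a [ 0.356  0.247 -0.002] 0.77
scene cup_a [ 0.548  0.272 -0.006] 0.64
scene cup_a [0.637 0.144 0.155] 0.45
scene tray [ 0.54  -0.353 -0.002] 0.73
side cup_a [ 0.477 -0.361  0.217] 0.96
side cup_a [ 0.594 -0.341  0.   ] 0.84
side cup_a [0.443 0.239 0.002] 0.84
side cup_a [0.546 0.274 0.003] 0.59
side cup_a [0.36  0.254 0.001] 0.57
side tray [0.651 0.086 0.078] 0.6
side tray [ 0.418  0.115 -0.002] 0.35
5 x [0.03, 0.02, 3.97, 0.0, 0.0, 0.05]
```

Call:
play_rows:
  plan:
    - [0, 0, 3.5, 0, 0, 0]
    - [0, 0, 3.5, 0, 0, 0]
    - [0, 0, 3.5, 0, 0, 0]
    - [0, 0, 3.5, 0, 0, 0]
    - [0, 0, 3.0, 0, 0, 0]
    - [0, 0, 2.0, 0, 0, 0]
    - [0, 0, 1.0, 0, 0, 0]
    - [0, 0, 0.2, 0, 0, 0]
    - [0, 0, 0, 0, 0, 0]
    - [0, 0, 0, 0, 0, 0]

```text
clock: 55.72
tool_pos: [0.4785, -0.3576, 0.0781]
orientation: [-179.9, -0.1, -82.8]
force: [-0.3, -0.8, 0.1]
opening: 0.0614
gripper_force: 30.0
```

Call:
play_rows:
  plan:
    - [0, 0, 0.3, 0, 0, 0]
    - [0, 0, 0.2, 0, 0, 0]
    - [0, 0, 0.15, 0, 0, 0]
    - [0, 0, 0, 0, 0, 0]

```text
clock: 56.05
tool_pos: [0.4773, -0.3574, 0.0702]
orientation: [-180.0, -0.0, -82.9]
force: [-0.8, 0.0, -0.6]
opening: 0.0612
gripper_force: 30.0
```

Call:
play_rows:
  plan:
    - [0, 0, 0.15, 0, 0, 0]
    - [0, 0, 0.15, 0, 0, 0]
    - [0, 0, 0.1, 0, 0, 0]
    - [0, 0, 0, 0, 0, 0]

```text
clock: 56.38
tool_pos: [0.4777, -0.3579, 0.0672]
orientation: [-180.0, -0.1, -82.8]
force: [-1.8, 0.9, 8.1]
opening: 0.0613
gripper_force: 30.0
```

Call:
play_rows:
  plan:
    - [0, 0, 0, 0, 0, 0]
    - [0, 0, 0, 0, 0, 0]
    - [0, 0, 0, 0, 0, 0]
    - [0, 0, 0, 0, 0, 0]
    - [0, 0, 0, 0, 0, 0]
    - [0, 0, 0, 0, 0, 0]
    - [0, 0, -1.5, 0, 0, 0]
    - [0, 0, -3.5, 0, 0, 0]
    - [0, 0, -4, 0, 0, 0]
    - [0, 0, -4, 0, 0, 0]
    - [0, 0, -4, 0, 0, 0]
    - [0, 0, -4, 0, 0, 0]
    - [0, 0, -2, 0, 0, 0]
    - [-3, -1, 0, 0, 0, 0]
    - [-3, -1, 0, 0, 0, 0]
    - [-3, -1, 0, 0, 0, 0]
    - [0, 0, 0, 0, 0, 0]
    - [0, 0, 0, 0, 0, 0]
  grip: 8.76

```text
clock: 57.88
tool_pos: [0.4962, -0.263, 0.2964]
orientation: [-180.0, -0.0, -82.7]
force: [0.0, -1.1, -0.6]
opening: 0.0872
gripper_force: 0.0
```

```bash
python3 - <<'E'
from h import *
o=get_obs();print(o['tool_pos'],o['opening'],o['force'])
for c in ('scene','side'):
    s=save(c,c+'19'); find(c,['cup_a','tray','clamp_bar','bar_grip','lab_timer','calculator','pulse_button_top'])
a=cv2.imread('pics/scene19.png')
cv2.imwrite('pics/c19.png',cv2.resize(a[130:360,130:430],None,fx=2.6,fy=2.6,interpolation=3))
E
```

```text
[ 0.49621803 -0.26295686  0.29635865] 0.08720749284034815 [ 0.04515887 -1.14498864 -0.64322061]
scene cup_a [0.445 0.235 0.002] 0.88
scene cup_a [ 0.546  0.273 -0.004] 0.77
scene cup_a [ 0.359  0.248 -0.001] 0.75
scene cup_a [ 0.479 -0.356 -0.003] 0.61
scene tray [ 0.541 -0.35  -0.001] 0.78
scene clamp_bar [ 0.405 -0.041  0.005] 0.79
scene bar_grip [ 0.404 -0.042  0.049] 0.97
scene lab_timer [0.339 0.349 0.001] 0.95
scene calculator [ 0.698  0.345 -0.002] 0.98
scene calculator [ 0.659  0.006 -0.002] 0.6
scene pulse_button_top [0.556 0.006 0.062] 0.42
side cup_a [0.543 0.272 0.008] 0.95
side cup_a [0.441 0.236 0.003] 0.83
side cup_a [0.361 0.252 0.002] 0.71
side cup_a [ 0.595 -0.34   0.004] 0.67
side cup_a [ 0.475 -0.36   0.004] 0.57
side cup_a [ 0.678 -0.136  0.15 ] 0.21
side tray [ 0.535 -0.347 -0.004] 0.77
side clamp_bar [ 0.406 -0.04   0.008] 0.93
side clamp_bar [0.706 0.346 0.001] 0.64
side lab_timer [ 0.341  0.349 -0.001] 0.78
side lab_timer [ 0.402 -0.042  0.048] 0.29
side calculator [0.704 0.347 0.001] 0.87
side calculator [0.417 0.116 0.001] 0.41
side pulse_button_top [0.556 0.004 0.066] 0.56
```

View pics/c19.png

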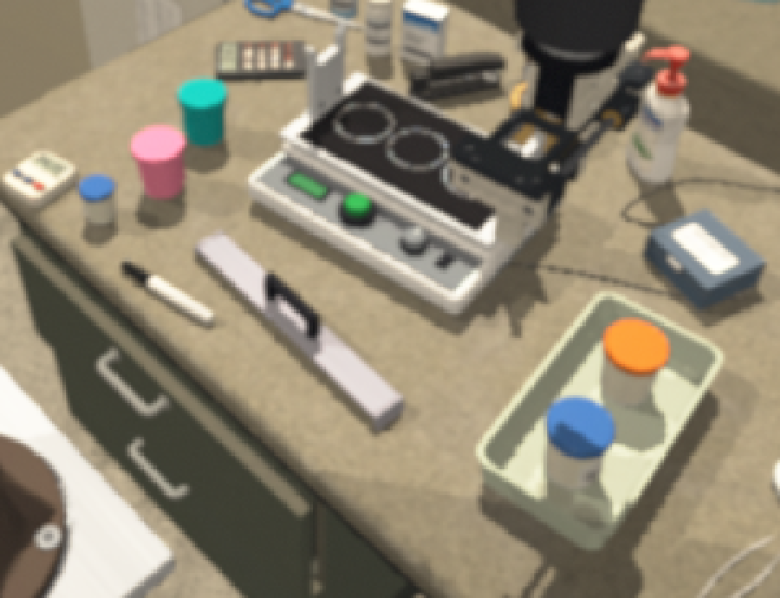

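Both cups are upright in the tray (orange (636,350), blue (580,430)), the bar lies flat with its handle up, the button is up, and the timer and calculator haven't moved. I'm handing in.

```bash
python3 -c "
from plant import *
print(close_job())"
```

```text
the job is handed in; nothing more can be done
None
```

The job is handed in, with no verdict returned: both cups present were mixed under the seated bar with the button held about 3.75 s, and the last pictures show them upright in the tray, the bar flat and handle up on the worktop, and the timer and calculator unmoved.

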